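# Put the spare knobs away in the pedal case

### The arm

A 6-joint arm with a two-finger parallel gripper is mounted at the origin on the work surface. World frame = base frame: x ahead of the robot, y to its left, z up, the work surface at z = 0. Lengths are in m, angles in rad, forces in N, time in s.
With the tool pointing down it reaches from about 0.3 to 0.75 m from the base axis. Payload 8.5 kg.
Tool frame: the origin (TCP) lies midway between the tips of the shut fingers; the grasp point (between the pads) lies 19 mm behind it; z points along the fingers, y is the line along which they close (so a half turn about z gives the same grasp; the last joint's range is limited). The gripper opens to 85 mm and grips with 20 to 120 N. Pads are 22 mm wide; open, the fingers measure 114 mm over their backs; the gripper's body (76 mm by 85 mm) begins 54 mm behind the grasp point. The pads swing forward as they close: fully open they stand 13 mm farther back than shut.
Start: joints at [0.934, 0.381, 1.297, -0, 1.464, -0.215], TCP at [0.225, 0.502, 0.195] pointing down, gripper open.
Joint ranges: [-3.11, 3.11], [-0.89, 2.33], [0.22, 2.48], [-1.42, 4.56], [0.17, 2.85], [-2.88, 2.88]. Speed limits (rad/s): [2.39, 2.39, 3.14, 3.14, 3.14, 3.14].

### API

Orientations are given as a unit quaternion [w, x, y, z].
In Python, from cell import bot gives the robot as it stands.
- The arm moves only by the tool apply_moves, never from a script. Its argument "rows" is a list of rows, each an object of numbers: "fingers": the opening, from -1 (shut) to 1 (fully open); "dx", "dy", "dz": the shift along the world's x, y, z each as a share of 0.12 m, from -1 to 1; "ax", "ay", "az": the turn, a rotation vector about the world's x, y, z each as a share of 90 degrees, from -1 to 1. In form: [{"fingers": .., "dx": .., "dy": .., "dz": .., "ax": .., "ay": .., "az": ..}, ...]. A call has 1 to 8 rows; each row shifts and turns the commanded pose from where the row before left it; what a row does not reach is not made up. A row lasts 1/12 s, in which the tool goes at most 41.7 mm and 7.16 degrees, less where a joint would pass 70% of its speed; a pose out of reach is approached as far as the arm can. A call with a number of a shift or a turn outside -1 to 1 is refused whole. A call with a gripper value outside its range is refused whole. The fingers move at their own pace and stop on an object; "force" is the grip in N (left out, the last holds). Time passes only in rows, so rows that do not move let the fingers close. It gives the time, the measured TCP pose, the force, the opening and the grip force at its end, in the units of the state.
- bot.get_obs(): the state, without advancing time (a new reading comes with each control period).
- bot.read_camera(name): name is "side" or "top" or "wrist"; returns a dict with "frame" (420x560x3 uint8, blue, green, red), "K" (3x3 intrinsics, pixels), "R" (3x3) and "t" (3): a world point X has camera coordinates R X + t; the wrist camera has in their place "mount" (4x4, takes a point from camera to tool coordinates, whose origin is the TCP and whose axes are the flange's). Camera axes: x right, y down, z forward; pixel columns grow to the right and rows downward; lengths in m; the calibration is good to about 2 mm. A picture is of the moment at which its call begins: read the wrist's pose just before it. There is no depth.
- bot.finish_job(): hands the job in; it is judged then, once.
The state is a dict: "time_s": time; "qpos": joint angles; "qd": joint speeds; "joint_efforts": joint torques, N m; "eef_pos": TCP position; "eef_rot": TCP orientation; "wrist_force": force on the tool from outside, world axes, zero at the start; "ft_torque": the same for the moment, N m; "grip_width": finger opening in m; "grasp_force": force on a finger pad.
Only numpy, scipy, OpenCV 4.12 (cv2) and the standard library are available. Lean on these libraries where they do the work, as an engineer would, in place of code of your own. Each camera call takes 0.05 s, during which the arm holds its last target. There are 200 camera calls.

### The job

Tip all seven spare knobs out of the steel cup into the empty compartment beside the red pedal in the flight case, then stand the empty cup upright on the cork coaster and let go of it, and last push the case lid fully shut. Leave the other things on the bench where they are.

Things in the scene. Friction and masses are not known exactly. Their poses are not given: they have to be found in the camera images.
- cup: Plain steel cup holding the seven knobs at the start. Slightly flared: outer diameter 54 mm at the foot, 64 mm at the rim, 72 mm tall, wall 3 mm, 0.15 kg empty, no handle; the knobs fill its lower two thirds. Origin at the centre of its underside, z axis up through the mouth.
- knob0: One of the seven loose aluminium pedal knobs, a solid cylinder 15 mm in diameter and 14 mm tall, 10 g. Origin at its centre, z along its axis.
- knob1: One of the seven loose aluminium pedal knobs, a solid cylinder 15 mm in diameter and 14 mm tall, 10 g. Origin at its centre, z along its axis.
- knob2: One of the seven loose aluminium pedal knobs, a solid cylinder 15 mm in diameter and 14 mm tall, 10 g. Origin at its centre, z along its axis.
- knob3: One of the seven loose aluminium pedal knobs, a solid cylinder 15 mm in diameter and 14 mm tall, 10 g. Origin at its centre, z along its axis.
- knob4: One of the seven loose aluminium pedal knobs, a solid cylinder 15 mm in diameter and 14 mm tall, 10 g. Origin at its centre, z along its axis.
- knob5: One of the seven loose aluminium pedal knobs, a solid cylinder 15 mm in diameter and 14 mm tall, 10 g. Origin at its centre, z along its axis.
- knob6: One of the seven loose aluminium pedal knobs, a solid cylinder 15 mm in diameter and 14 mm tall, 10 g. Origin at its centre, z along its axis.
- compartment (a point): Centre of the floor of the empty compartment in the flight case, the one beside the red pedal. The compartment is open on top, 136 mm along this point's x and 198 mm along its y; its floor is 6 mm above the bench. z is up.
- case: Aluminium flight-style pedal case, fixed: outside 250 (x) by 210 (y) by 75 mm tall without lid, walls and floor 6 mm. Origin at the centre of its underside. A divider, top 68 mm above the bench, crosses it at x = -20 mm: the red pedal (72 x 124 mm, 48 mm tall) sits on its -x side, the empty compartment is on its +x side. The lid is hinged along the -y side.
- lid_hinge (a point): Middle of the lid's hinge line, which runs along the case's x at the top of its -y wall, 75 mm above the bench (axes as the case's).
- lid_edge (a point): Middle of the lid's free edge, on the lid's outer face: 210 mm from the hinge line. The lid is a plain flat panel 250 x 210 mm, 10 mm thick. In this point's axes y points from the hinge to the free edge and z out of the lid's outer face (up when it is shut).
- lid (a joint): Angle of the lid in rad: 0 is fully shut and level, about 1.57 upright, up to 1.95 leaning back away from the case. Stiff stay hinges (about 0.5 N m of friction) hold it wherever it is left, at any angle, so it must be pushed all the way down; a push of 3 to 6 N on the outer face near the free edge moves it.
- coaster: Round cork coaster fixed on the bench, 110 mm in diameter, 6 mm thick. Origin at the centre of its underside.
- pick_holder: Black plastic pick holder, an open box 60 x 45 x 30 mm with guitar picks standing in it. Bystander; origin at the centre of its underside.
- slide: Glass guitar slide, a tube of 25 mm diameter and 55 mm tall standing on end. Bystander; origin at the centre of its underside.
- hex_keys: Folding steel hex key set, 85 x 26 x 16 mm, lying flat. Bystander; origin at the centre of its underside.
- screwdriver: Screwdriver lying on the bench beyond the other things, about 200 mm long. Bystander; origin on its underside.
- polish_jar: Small closed jar, 52 mm diameter, 55 mm tall. Bystander; origin at the centre of its underside.
- tape: Roll of paper tape lying flat, 76 mm diameter, 19 mm tall. Bystander; origin at the centre of its underside.
Things that resemble listed ones, but are neither listed nor needed, are in the scene too. What is shaped like the cup but orange is not meant.

How it is judged:
By the outcome, as a careful person would: the job done as asked, in the order asked, and still so for the second after the job is handed in, with the robot touching nothing.
It also fails if it takes over 70 s, if anything falls off the work surface, if the arm or the gripper's body presses on something with over 40 N, if the wrist force passes 120 N, or if a joint passes its speed limit or range.

## Working session

There is one attempt and no reset: what is moved stays moved. The work goes in short steps, Python scripts to look and compute and a tool call to move; the robot and the scene stay as the last step left them, time stands still between calls to the robot, and variables do not carry over. Pictures are saved under pics/ and viewed, at most 10 in all, crops included, and the job is handed in when it is done.

Besides the shell and the picture viewer there is one more tool, called by a JSON object that holds its "op" and its "data", one argument or row to a line. apply_moves: Moves the arm, as the interface text tells. Shift numbers are shares of 0.12 m and turn numbers shares of 90 degrees, none past 1 either way. Its arguments: {"type":"object","properties":{"rows":{"type":"array","items":{"type":"object","properties":{"fingers":{"type":"number"},"dx":{"type":"number"},"dy":{"type":"number"},"dz":{"type":"number"},"ax":{"type":"number"},"ay":{"type":"number"},"az":{"type":"number"}}}},"force":{"type":"number"}},"required":["rows"]}

```bash
mkdir -p pics; ls; python3 - <<'E'
from cell import bot
import cv2,pickle,numpy as np
d={}
for n in("side","top"):
    c=bot.read_camera(n); d[n]=c; cv2.imwrite(f"pics/{n}0.png",c["frame"]); print(n,np.round(c["K"],1).tolist(),np.round(-c["R"].T@c["t"],3),np.round(c["R"],2).tolist())
pickle.dump(d,open("c0.pkl","wb"))
o=bot.get_obs();print(o["eef_pos"],o["eef_rot"],o["grip_width"],o["time_s"])
E
```

```text
pics
side [[450.6, 0.0, 283.0], [0.0, 450.6, 212.8], [0.0, 0.0, 1.0]] [ 0.205 -0.968  0.763] [[0.95, -0.32, -0.02], [-0.18, -0.47, -0.87], [0.27, 0.82, -0.5]]
top [[458.0, 0.0, 282.8], [0.0, 458.0, 211.5], [0.0, 0.0, 1.0]] [0.337 0.11  1.158] [[0.11, -0.99, -0.0], [-0.97, -0.1, -0.22], [0.22, 0.02, -0.98]]
[0.22499251 0.50154484 0.19470124] [-2.63162414e-04  2.09337281e-01  9.77843288e-01 -5.81796954e-04] 0.08549719791743322 0.1
```

View pics/top0.png

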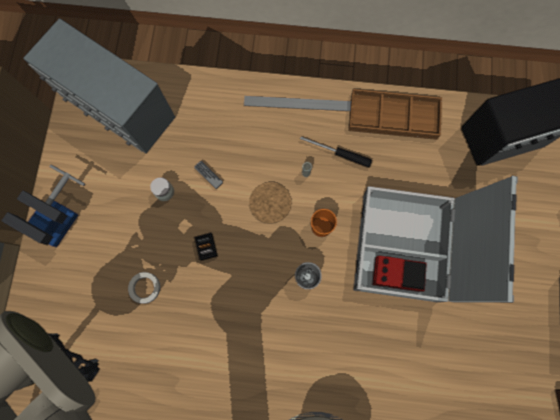

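View pics/side0.png

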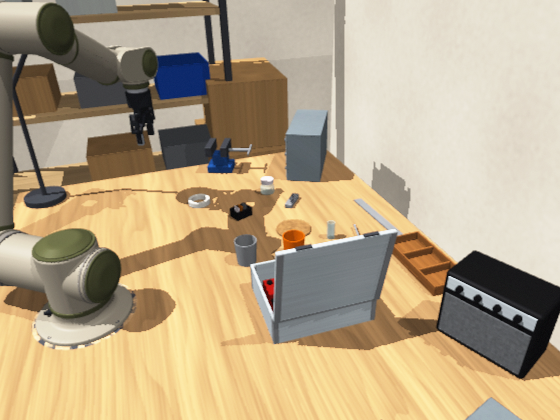

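The top view shows the steel cup at about (308,275), the orange cup at (323,222) and the coaster at (270,202). The case spans (356..450, 187..300), with its lid open to the right and the empty compartment at about (405,220). The side view agrees: the lid stands open and leans back slightly, and the steel cup is at (245,250). I'll enlarge a crop for precise pixels.

```bash
cat > h.py <<'E'
import numpy as np,pickle,cv2
def ray(c,p,z):
    "pixel p onto plane at height z"
    C=-c["R"].T@c["t"]; d=c["R"].T@np.linalg.solve(c["K"],[p[0],p[1],1.]); return C+d*(z-C[2])/d[2]
def proj(c,X):
    q=c["K"]@(c["R"]@np.asarray(X,float)+c["t"]); return q[:2]/q[2]
E
python3 - <<'E'
from h import *
d=pickle.load(open("c0.pkl","rb"));t=d["top"];s=d["side"]
im=t["frame"][165:315,245:525]; im=cv2.resize(im,None,fx=2.85,fy=2.85,interpolation=cv2.INTER_CUBIC);cv2.imwrite("pics/crop.png",im)
for n,p,z in [("cup rim",(308,275),.072),("orange",(324,221),.072),("coaster",(270.5,202),.006),("c1 +x+y",(370,187),.075),("c2 -x+y",(356,290),.075),("c3 +x-y",(455,195),.075),("c4 -x-y",(447,300),.075)]: print(n,ray(t,p,z).round(4))
c=ray(t,(308,275),.072); print(proj(s,c),proj(s,[c[0],c[1],0]))
E
```

```text
cup rim [0.4319 0.0619 0.072 ]
orange [0.5652 0.0355 0.072 ]
coaster [0.6146 0.1731 0.006 ]
c1 +x+y [ 0.6612 -0.0691  0.075 ]
c2 -x+y [ 0.4088 -0.0526  0.075 ]
c3 +x-y [ 0.6628 -0.2768  0.075 ]
c4 -x-y [ 0.4082 -0.2643  0.075 ]
[245.71701282 239.82681275] [247.34111497 260.81884274]
```

View pics/crop.png

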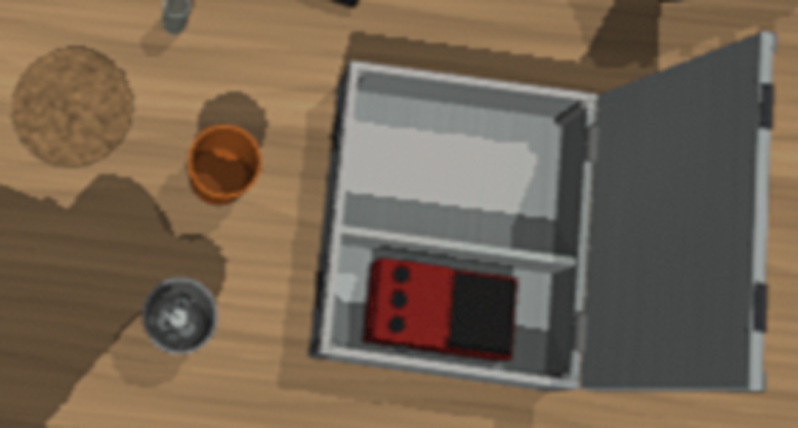

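The enlarged crop shows the cup rim centre at crop (179,316) and the coaster at (73,106). The case rim corners are (352,63), (596,97), (578,386) and (322,352), and the divider runs from (340,232) to (577,262).

```bash
python3 - <<'E'
from h import *
d=pickle.load(open("c0.pkl","rb"));t=d["top"];s=d["side"]
f=lambda u,v:((u+.5)/2.85-.5+245,(v+.5)/2.85-.5+165)
for n,p,z in [("cup",(179,316),.072),("or",(224,164),.072),("coaster",(73,106),.006),("+x+y",(352,63),.075),("+x-y",(596,97),.075),("-x-y",(578,386),.075),("-x+y",(322,352),.075),("div",(340,232),.068),("div",(577,262),.068)]: print(n,ray(t,f(*p),z).round(4))
Q=np.array([ray(t,f(*p),.075)[:2] for p in[(352,63),(596,97),(578,386),(322,352)]])
L=np.array([[125,105],[125,-105],[-125,-105],[-125,105]])/1e3
c=Q.mean(0); H=(L).T@(Q-c); th=np.arctan2(H[0,1]-H[1,0],H[0,0]+H[1,1]); R=np.array([[np.cos(th),-np.sin(th)],[np.sin(th),np.cos(th)]])
print("case",c,np.degrees(th),(Q-c-L@R.T).round(4).tolist())
P=lambda x,y,z:np.r_[c+R@[x,y],z]
print("comp",P(.051,0,.006))
# lid angle: free edge corners in top and side images
for a in np.radians([90,95,100,105,110]):
    E=[P(x,-.105+.21*np.cos(a),.075+.21*np.sin(a)) for x in(-.125,.125)]
    print(np.degrees(a).round(),[proj(t,e).round().tolist() for e in E],[proj(s,e).round().tolist() for e in E],E[0].round(3),E[1].round(3))
g=s["frame"].astype(int)
for n,z in(("cup",.072),):
    X=ray(t,f(179,316),z);print(proj(s,X))
E
```

```text
cup [0.4305 0.063  0.072 ]
or [0.5621 0.037  0.072 ]
coaster [0.6149 0.1736 0.006 ]
+x+y [ 0.6613 -0.0647  0.075 ]
+x-y [ 0.6531 -0.2741  0.075 ]
-x-y [ 0.408  -0.2654  0.075 ]
-x+y [ 0.4134 -0.0562  0.075 ]
div [ 0.515  -0.0653  0.068 ]
div [ 0.5106 -0.2643  0.068 ]
case [ 0.53395851 -0.16510562] -1.9401705808777212 [[-0.0011, -0.0003], [-0.0022, 0.0001], [0.0026, 0.0004], [0.0008, -0.0002]]
comp [ 0.58492928 -0.16683227  0.006     ]
90.0 [[487.0, 298.0], [492.0, 172.0]] [[269.0, 238.0], [385.0, 216.0]] [ 0.405 -0.266  0.285] [ 0.655 -0.274  0.285]
95.0 [[496.0, 300.0], [501.0, 173.0]] [[271.0, 243.0], [390.0, 221.0]] [ 0.405 -0.284  0.284] [ 0.655 -0.293  0.284]
100.0 [[506.0, 301.0], [510.0, 175.0]] [[274.0, 250.0], [394.0, 226.0]] [ 0.404 -0.302  0.282] [ 0.654 -0.311  0.282]
105.0 [[514.0, 302.0], [518.0, 176.0]] [[277.0, 257.0], [398.0, 233.0]] [ 0.404 -0.32   0.278] [ 0.653 -0.329  0.278]
110.0 [[522.0, 304.0], [525.0, 178.0]] [[280.0, 264.0], [402.0, 240.0]] [ 0.403 -0.338  0.272] [ 0.653 -0.346  0.272]
[245.12408411 239.72505964]
```

{"op": "apply_moves", "data": {
  "rows": [
    {"fingers": 1, "dx": 0.13, "dy": -0.2, "dz": 0.12},
    {"fingers": 1, "dx": 0.13, "dy": -0.2, "dz": 0.12},
    {"fingers": 1, "dx": 0.13, "dy": -0.2, "dz": 0.12},
    {"fingers": 1, "dx": 0.13, "dy": -0.2, "dz": 0.12},
    {"fingers": 1, "dx": 0.13, "dy": -0.2, "dz": 0.12},
    {"fingers": 1, "dx": 0.13, "dy": -0.2, "dz": 0.12}
  ]
}}

```text
invalid input
```

```bash
cat > log.py <<'E'
from cell import bot
import json,sys
o=bot.get_obs(); o={k:(v.tolist() if hasattr(v,'tolist') else v) for k,v in o.items()}
open("log.jsonl","a").write(json.dumps(o)+"\n")
print({k:([round(x,3) for x in o[k]] if isinstance(o[k],list) else round(o[k],3)) for k in("time_s","qpos","eef_pos","eef_rot")})
E
python3 log.py
```

```text
{'time_s': 0.1, 'qpos': [0.934, 0.381, 1.298, -0.0, 1.464, -0.215], 'eef_pos': [0.225, 0.502, 0.195], 'eef_rot': [-0.0, 0.209, 0.978, -0.001]}
```

{"op": "apply_moves", "data": {
  "rows": [
    {"fingers": 1, "ax": -0.07},
    {"fingers": 1, "ax": -0.07},
    {"fingers": 1, "ax": -0.07},
    {"fingers": 1, "ax": -0.07},
    {"fingers": 1, "ax": -0.07},
    {"fingers": 1, "ax": -0.07}
  ]
}}

```text
invalid input
```

```bash
python3 log.py; cat > kin.py <<'E'
import numpy as np,json
from scipy.spatial.transform import Rotation as Ro
from scipy.optimize import least_squares
D=[json.loads(l) for l in open("log.jsonl")]
D.append(dict(qpos=[.934,.381,1.297,0,1.464,-.215],eef_pos=[.225,.5015,.1947],eef_rot=[-2.6e-4,.20934,.97784,-5.8e-4]))
def fk(q,p):
    H,a,L1,b,L2,T=p
    A=Ro.from_euler("Z",q[0]);B=A*Ro.from_euler("Y",q[1]);C=B*Ro.from_euler("Y",q[2]);W=C*Ro.from_euler("ZYZ",[q[3],q[4],q[5]+np.pi/2])
    return A.apply([a,0,H])+B.apply([0,0,L1])+C.apply([b,0,L2])+W.apply([0,0,T]),W
P=least_squares(lambda p:np.r_[np.concatenate([fk(d["qpos"],p)[0]-d["eef_pos"] for d in D]),(p-[.2,0,.4,0,.4,.3])*1e-3],[.2,0,.4,0,.4,.3]).x
def ik(pos,W,q0):
    lo=np.array([-3.11,-.89,.22,-1.42,.17,-2.88]);hi=np.array([3.11,2.33,2.48,4.56,2.85,2.88])
    def f(q):
        x,w=fk(q,P); return np.r_[(x-pos)*5,(w.inv()*W).as_rotvec()]
    r=least_squares(f,np.clip(q0,lo+.01,hi-.01),bounds=(lo,hi)); return r.x,np.linalg.norm(r.fun)
if __name__=="__main__":
    print("P",P.round(4))
    for d in D:
        x,w=fk(d["qpos"],P); r=np.array(d["eef_rot"])
        print((x-d["eef_pos"]).round(4),np.degrees((w.inv()*Ro.from_quat(r[[1,2,3,0]])).magnitude()).round(2))
E
python3 kin.py
```

```text
{'time_s': 0.1, 'qpos': [0.934, 0.381, 1.298, -0.0, 1.464, -0.215], 'eef_pos': [0.225, 0.502, 0.195], 'eef_rot': [-0.0, 0.209, 0.978, -0.001]}
P [ 0.029   0.1583  0.2971  0.0968  0.2803 -0.0163]
[ 0.0944 -0.0699 -0.0001] 0.0
[ 0.0944 -0.0699 -0.0001] 0.0
[ 0.0944 -0.0697  0.0002] 0.05
```

{"op": "apply_moves", "data": {
  "rows": [
    {"fingers": 1, "dx": 0.13, "dy": -0.2, "dz": 0.12, "ax": 0, "ay": 0, "az": 0},
    {"fingers": 1, "dx": 0.13, "dy": -0.2, "dz": 0.12, "ax": 0, "ay": 0, "az": 0},
    {"fingers": 1, "dx": 0.13, "dy": -0.2, "dz": 0.12, "ax": 0, "ay": 0, "az": 0},
    {"fingers": 1, "dx": 0.13, "dy": -0.2, "dz": 0.12, "ax": 0, "ay": 0, "az": 0},
    {"fingers": 1, "dx": 0.13, "dy": -0.2, "dz": 0.12, "ax": 0, "ay": 0, "az": 0},
    {"fingers": 1, "dx": 0.13, "dy": -0.2, "dz": 0.12, "ax": 0, "ay": 0, "az": 0}
  ]
}}

```text
time_s: 0.6
eef_pos: [0.3191, 0.3564, 0.2821]
eef_rot: [-0.0, 0.209, 0.978, -0.0]
wrist_force: [1.1, 0.0, -0.7]
grip_width: 0.0855
grasp_force: 0.0
```

```bash
python3 log.py
```

```text
{'time_s': 0.6, 'qpos': [0.593, 0.201, 1.307, -0.0, 1.634, -0.557], 'eef_pos': [0.319, 0.356, 0.282], 'eef_rot': [-0.0, 0.209, 0.978, -0.0]}
```

{"op": "apply_moves", "data": {
  "rows": [
    {"fingers": 1, "dx": 0, "dy": 0, "dz": 0, "ax": -0.07, "ay": 0, "az": 0},
    {"fingers": 1, "dx": 0, "dy": 0, "dz": 0, "ax": -0.07, "ay": 0, "az": 0},
    {"fingers": 1, "dx": 0, "dy": 0, "dz": 0, "ax": -0.07, "ay": 0, "az": 0},
    {"fingers": 1, "dx": 0, "dy": 0, "dz": 0, "ax": -0.07, "ay": 0, "az": 0},
    {"fingers": 1, "dx": 0, "dy": 0, "dz": 0, "ax": -0.07, "ay": 0, "az": 0},
    {"fingers": 1, "dx": 0, "dy": 0, "dz": 0, "ax": -0.07, "ay": 0, "az": 0}
  ]
}}

```text
time_s: 1.1
eef_pos: [0.3187, 0.3582, 0.2818]
eef_rot: [0.069, 0.198, 0.924, -0.319]
wrist_force: [0.3, -1.5, -0.0]
grip_width: 0.0853
grasp_force: 0.0
```

```bash
python3 log.py; sed -i 's/H,a,L1,b,L2,T=p/H,a,L1,b,L2,T,s,u=p/; s/A.apply(\[a,0,H\])/A.apply([a,s,H])/; s/C.apply(\[b,0,L2\])/C.apply([b,0,L2])+(C*Ro.from_euler("ZY",[q[3],q[4]])).apply([0,u,0])/; s/\[.2,0,.4,0,.4,.3\]/[.2,0,.4,0,.4,.3,.11,0]/g' kin.py; python3 kin.py
```

```text
{'time_s': 1.1, 'qpos': [0.849, 0.506, 1.02, -0.49, 2.091, -0.443], 'eef_pos': [0.319, 0.358, 0.282], 'eef_rot': [0.069, 0.198, 0.924, -0.319]}
P [ 1.306e-01 -9.000e-04  5.369e-01  1.035e-01  3.517e-01  2.935e-01
  1.175e-01 -1.000e-04]
[-0.     -0.0001 -0.0001] 0.0
[-0.     -0.0001 -0.0001] 0.0
[ 0. -0. -0.] 0.0
[-0.  0. -0.] 0.0
[0.     0.0003 0.0003] 0.05
```

```bash
cat > scan.py <<'E'
from kin import *
cup=np.array([.4305,.063,0]); coast=np.array([.615,.1735,.006]); comp=np.array([.575,-.15,.16])
lo=np.array([-3.11,-.89,.22,-1.42,.17,-2.88]);hi=np.array([3.11,2.33,2.48,4.56,2.85,2.88])
q0=np.array(D[-2]["qpos"])
def W_(al,e,roll,sg):
    al,e=np.radians([al,e]); d=np.array([np.cos(al)*np.cos(e),np.sin(al)*np.cos(e),-np.sin(e)])
    y=sg*np.array([-np.sin(al),np.cos(al),0]); R=Ro.from_matrix(np.c_[np.cross(y,d),y,d])
    return Ro.from_rotvec(np.radians(roll)*d)*R,d
def sol(pt,W,d,q):
    best=None
    for qq in (q,q+[0,0,0,-.8,0,1],q+[0,0,0,.8,0,-1],q+[0,0,0,2,-1,-2]):
        x,r=ik(pt+.019*d,W,qq)
        m=np.min(np.r_[x-lo,hi-x])
        if r<1e-3 and (best is None or m>best[1]): best=(x,m)
    return best
if __name__=="__main__":
  for al in(-120,-90,-60,-30,0,30,60,90):
   for e in(20,35,50):
    for sg in(1,-1):
     W,d=W_(al,e,0,sg); g=sol(cup+[0,0,.045],W,d,q0)
     if g is None or g[1]<.05: continue
     c=sol(coast+[0,0,.047],W,d,g[0])
     out=[]
     for e2 in(0,20,35):
      for roll in(-150,-120,120,150):
       W2,d2=W_(al,e2,roll,sg); p=sol(comp,W2,d2,g[0])
       if p and p[1]>.05: out.append((e2,roll,round(p[1],2),p[0][3:].round(1).tolist()))
     print(al,e,sg,g[0].round(2),"c",c and round(c[1],2),out)
E
python3 scan.py
```

```text
-120 20 1 [ 0.29  0.93  1.39 -0.74  1.84  1.01] c 0.29 [(0, -150, np.float64(0.1), [-1.3, 2.0, -2.1]), (0, -120, np.float64(0.1), [-1.3, 2.0, -1.5]), (0, 120, np.float64(0.1), [-1.3, 2.0, 2.7]), (20, -150, np.float64(0.36), [-1.1, 1.8, -2.1]), (20, -120, np.float64(0.36), [-1.1, 1.8, -1.6]), (20, 120, np.float64(0.26), [-1.1, 1.8, 2.6]), (35, -150, np.float64(0.56), [-0.9, 1.7, -2.1]), (35, -120, np.float64(0.56), [-0.9, 1.7, -1.6]), (35, 120, np.float64(0.3), [-0.9, 1.7, 2.6])]
-120 20 -1 [ 0.29  0.93  1.39 -0.74  1.84 -2.13] c 0.29 [(0, -150, np.float64(0.1), [-1.3, 2.0, 1.1]), (0, -120, np.float64(0.1), [-1.3, 2.0, 1.6]), (0, 120, np.float64(0.1), [-1.3, 2.0, -0.5]), (0, 150, np.float64(0.1), [-1.3, 2.0, 0.0]), (20, -150, np.float64(0.36), [-1.1, 1.8, 1.0]), (20, -120, np.float64(0.36), [-1.1, 1.8, 1.6]), (20, 120, np.float64(0.36), [-1.1, 1.8, -0.5]), (20, 150, np.float64(0.36), [-1.1, 1.8, 0.0]), (35, -150, np.float64(0.56), [-0.9, 1.7, 1.0]), (35, -120, np.float64(0.56), [-0.9, 1.7, 1.5]), (35, 120, np.float64(0.56), [-0.9, 1.7, -0.6]), (35, 150, np.float64(0.56), [-0.9, 1.7, -
[... 8045 characters left out ...]
(20, 120, np.float64(0.77), [0.9, 2.1, 1.4]), (20, 150, np.float64(0.77), [0.9, 2.1, 1.9]), (35, -120, np.float64(0.07), [0.7, 1.9, -2.8]), (35, 120, np.float64(0.88), [0.7, 1.9, 1.4]), (35, 150, np.float64(0.88), [0.7, 1.9, 1.9])]
90 50 -1 [-0.52  0.55  1.88  0.64  1.19 -0.92] c 1.09 [(0, -120, np.float64(0.1), [1.1, 2.2, -2.8]), (0, 120, np.float64(0.6), [1.1, 2.2, 1.4]), (0, 150, np.float64(0.6), [1.1, 2.2, 1.9]), (20, -120, np.float64(0.07), [0.9, 2.1, -2.8]), (20, 120, np.float64(0.77), [0.9, 2.1, 1.4]), (20, 150, np.float64(0.77), [0.9, 2.1, 1.9]), (35, -120, np.float64(0.07), [0.7, 1.9, -2.8]), (35, 120, np.float64(0.88), [0.7, 1.9, 1.4]), (35, 150, np.float64(0.88), [0.7, 1.9, 1.9])]
```

```bash
cat > plan.py <<'E'
from scan import *
from cell import bot
def plan(pt,al,e,roll=0,off=.025,n=None,path=True):
    "rows to bring the point off behind the TCP to pt with tool azimuth al, elevation -e, roll; prints shares per row"
    o=bot.get_obs(); p=np.array(o["eef_pos"]); r=np.array(o["eef_rot"]); R=Ro.from_quat(r[[1,2,3,0]])
    W,d=W_(al,e,roll,1); dp=np.array(pt)+off*d-p; rv=(W*R.inv()).as_rotvec()
    k=max(np.linalg.norm(dp)/.035,np.degrees(np.linalg.norm(rv))/6.5); n=n or int(np.ceil(k))
    q=np.array(o["qpos"]);m=9
    for i in range(1,n+1):
        qn,res=ik(p+dp*i/n,Ro.from_rotvec(rv*i/n)*R,q); m=min(m,np.min(np.r_[qn-lo,hi-qn]),9 if res<2e-3 else -1); w=np.abs(qn-q).max()*12; q=qn
    print("n",n,"shift/row",(dp/n/.12).round(3),"turn/row",(rv/n/(np.pi/2)).round(4),"total mm",(dp*1000).round(0),"deg",np.degrees(rv).round(1),"margin",round(m,2),"qend",q.round(2),"t",o["time_s"])
E
python3 - <<'E'
from plan import *
from h import *
t=pickle.load(open("c0.pkl","rb"))["top"]
for n,p in(("pick",(205,247)),("slide",(307,168)),("hex",(208,173)),("jar",(162,188)),("tape",(144,288))): print(n,ray(t,p,.02).round(3))
d=W_(-90,20,0,1)[1]
plan(cup+[0,0,.048]-.12*d,-90,20)
E
```

```text
pick [0.479 0.322 0.02 ]
slide [0.712 0.088 0.02 ]
hex [0.671 0.342 0.02 ]
jar [0.619 0.454 0.02 ]
tape [0.363 0.457 0.02 ]
n 12 shift/row [ 0.078 -0.143 -0.14 ] turn/row [-0.0262 -0.0499 -0.0362] total mm [ 112. -206. -201.] deg [-28.3 -53.9 -39.1] margin 0.5 qend [ 0.59  0.84  1.45 -0.92  1.74  0.88] t 1.1
```

{"op": "apply_moves", "data": {
  "rows": [
    {"fingers": 1, "dx": 0.078, "dy": -0.143, "dz": -0.12, "ax": -0.0262, "ay": -0.05, "az": -0.0362},
    {"fingers": 1, "dx": 0.078, "dy": -0.143, "dz": -0.12, "ax": -0.0262, "ay": -0.05, "az": -0.0362},
    {"fingers": 1, "dx": 0.078, "dy": -0.143, "dz": -0.12, "ax": -0.0262, "ay": -0.05, "az": -0.0362},
    {"fingers": 1, "dx": 0.078, "dy": -0.143, "dz": -0.12, "ax": -0.0262, "ay": -0.05, "az": -0.0362},
    {"fingers": 1, "dx": 0.078, "dy": -0.143, "dz": -0.12, "ax": -0.0262, "ay": -0.05, "az": -0.0362},
    {"fingers": 1, "dx": 0.078, "dy": -0.143, "dz": -0.12, "ax": -0.0262, "ay": -0.05, "az": -0.0362}
  ]
}}

```text
time_s: 1.6
eef_pos: [0.375, 0.254, 0.1945]
eef_rot: [0.251, 0.41, 0.791, -0.379]
wrist_force: [0.9, -0.2, 0.4]
grip_width: 0.0849
grasp_force: 0.0
```

{"op": "apply_moves", "data": {
  "rows": [
    {"fingers": 1, "dx": 0.078, "dy": -0.143, "dz": -0.12, "ax": -0.0262, "ay": -0.05, "az": -0.0362},
    {"fingers": 1, "dx": 0.078, "dy": -0.143, "dz": -0.12, "ax": -0.0262, "ay": -0.05, "az": -0.0362},
    {"fingers": 1, "dx": 0.078, "dy": -0.143, "dz": -0.12, "ax": -0.0262, "ay": -0.05, "az": -0.0362},
    {"fingers": 1, "dx": 0.078, "dy": -0.143, "dz": -0.12, "ax": -0.0262, "ay": -0.05, "az": -0.0362},
    {"fingers": 1, "dx": 0.078, "dy": -0.143, "dz": -0.12, "ax": -0.0262, "ay": -0.05, "az": -0.0362},
    {"fingers": 1, "dx": 0.078, "dy": -0.143, "dz": -0.12, "ax": -0.0262, "ay": -0.05, "az": -0.0362},
    {"fingers": 1, "dx": 0, "dy": 0, "dz": 0, "ax": 0, "ay": 0, "az": 0}
  ]
}}

```text
time_s: 2.18
eef_pos: [0.4314, 0.1492, 0.1054]
eef_rot: [0.407, 0.579, 0.578, -0.407]
wrist_force: [0.2, -0.1, 0.3]
grip_width: 0.0856
grasp_force: 0.0
```

```bash
python3 - <<'E'
from plan import *
import cv2
d=W_(-90,20,0,1)[1]
plan(cup+[0,0,.048]-.12*d,-90,20,n=2)
plan(cup+[0,0,.048],-90,20)
c=bot.read_camera("wrist"); cv2.imwrite("pics/w1.png",c["frame"])
E
```

```text
n 2 shift/row [-0.004  0.013 -0.104] turn/row [0.0012 0.0001 0.0002] total mm [ -1.   3. -25.] deg [0.2 0.  0. ] margin 0.5 qend [ 0.59  0.84  1.45 -0.92  1.74  0.88] t 2.1833
n 4 shift/row [-0.002 -0.229 -0.137] turn/row [0.0006 0.0001 0.0001] total mm [  -1. -110.  -66.] deg [0.2 0.  0. ] margin 0.38 qend [ 0.41  0.85  1.68 -1.04  1.51  1.01] t 2.1833
```

View pics/w1.png

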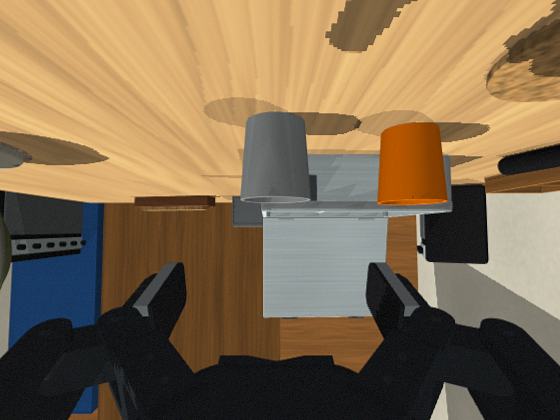

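The wrist view is upside down: the steel cup at column 276 is centred between the fingers (about columns 170–385), and the orange cup is clear at 412. I'll check how far the camera sits below the gripper.

```bash
python3 - <<'E'
from plan import *
c=bot.read_camera("wrist");M=c["mount"];print(M.round(3).tolist())
o=bot.get_obs();r=np.array(o["eef_rot"]);R=Ro.from_quat(r[[1,2,3,0]])
print("cam world",R.apply(M[:3,3])+o["eef_pos"])
plan(cup+[0,0,.048],-90,20,n=6)
E
```

```text
[[0.001, -0.958, -0.285, 0.073], [1.0, 0.001, 0.0, 0.0], [-0.0, -0.285, 0.958, -0.178], [0.0, 0.0, 0.0, 1.0]]
cam world [0.43047889 0.34344212 0.10082638]
n 6 shift/row [-0.001 -0.156 -0.095] turn/row [-0.0001 -0.     -0.0004] total mm [  -1. -112.  -69.] deg [-0.  -0.  -0.2] margin 0.38 qend [ 0.41  0.85  1.68 -1.04  1.51  1.01] t 2.2833
```

{"op": "apply_moves", "data": {
  "rows": [
    {"fingers": 1, "dx": 0, "dy": 0, "dz": -0.1, "ax": 0, "ay": 0, "az": 0},
    {"fingers": 1, "dx": 0, "dy": 0, "dz": -0.1, "ax": 0, "ay": 0, "az": 0},
    {"fingers": 1, "dx": 0, "dy": -0.187, "dz": -0.075, "ax": 0, "ay": 0, "az": 0},
    {"fingers": 1, "dx": 0, "dy": -0.187, "dz": -0.075, "ax": 0, "ay": 0, "az": 0},
    {"fingers": 1, "dx": 0, "dy": -0.187, "dz": -0.075, "ax": 0, "ay": 0, "az": 0},
    {"fingers": 1, "dx": 0, "dy": -0.187, "dz": -0.075, "ax": 0, "ay": 0, "az": 0},
    {"fingers": 1, "dx": 0, "dy": -0.187, "dz": -0.075, "ax": 0, "ay": 0, "az": 0},
    {"fingers": 1, "dx": 0, "dy": 0, "dz": 0, "ax": 0, "ay": 0, "az": 0}
  ]
}}

```text
time_s: 2.95
eef_pos: [0.4297, 0.0374, 0.0385]
eef_rot: [0.406, 0.578, 0.58, -0.405]
wrist_force: [-0.3, 0.5, -0.1]
grip_width: 0.0854
grasp_force: 0.0
```

{"op": "apply_moves", "data": {
  "force": 35,
  "rows": [
    {"fingers": -1, "dx": 0, "dy": 0, "dz": 0, "ax": 0, "ay": 0, "az": 0},
    {"fingers": -1, "dx": 0, "dy": 0, "dz": 0, "ax": 0, "ay": 0, "az": 0},
    {"fingers": -1, "dx": 0, "dy": 0, "dz": 0, "ax": 0, "ay": 0, "az": 0},
    {"fingers": -1, "dx": 0, "dy": 0, "dz": 0, "ax": 0, "ay": 0, "az": 0},
    {"fingers": -1, "dx": 0, "dy": 0, "dz": 0, "ax": 0, "ay": 0, "az": 0},
    {"fingers": -1, "dx": 0, "dy": 0, "dz": 0, "ax": 0, "ay": 0, "az": 0}
  ]
}}

```text
time_s: 3.45
eef_pos: [0.4318, 0.0405, 0.0405]
eef_rot: [0.408, 0.579, 0.58, -0.403]
wrist_force: [1.5, 3.7, 6.8]
grip_width: 0.053
grasp_force: 34.4
```

```bash
python3 log.py; python3 - <<'E'
from plan import *
d=W_(-90,20,0,1)[1]
o=bot.get_obs();print(o["grip_width"],o["grasp_force"],o["wrist_force"].round(1) if hasattr(o["wrist_force"],'round') else o["wrist_force"],o["eef_pos"])
plan(cup+[0,0,.048],-90,20,n=1)
E
```

```text
{'time_s': 3.45, 'qpos': [0.413, 0.844, 1.681, -1.046, 1.505, 1.014], 'eef_pos': [0.432, 0.04, 0.041], 'eef_rot': [0.408, 0.579, 0.58, -0.403]}
0.052988334784624606 34.369440045556985 [1.5 3.7 6.8] [0.4317839  0.04049663 0.04053677]
n 1 shift/row [-0.011 -0.008 -0.009] turn/row [-0.0007  0.0031 -0.0041] total mm [-1. -1. -1.] deg [-0.1  0.3 -0.4] margin 0.38 qend [ 0.41  0.85  1.68 -1.04  1.51  1.01] t 3.45
```

```bash
python3 - <<'E'
from cell import bot
import cv2,numpy as np
a=bot.read_camera("wrist")["frame"]; b=bot.read_camera("side")["frame"][200:300,190:330]
b=cv2.resize(b,None,fx=2.4,fy=2.4,interpolation=cv2.INTER_CUBIC); a=a[80:,100:460]
H=max(a.shape[0],b.shape[0]); z=lambda i:cv2.copyMakeBorder(i,0,H-i.shape[0],0,0,0)
cv2.imwrite("pics/w2.png",np.hstack([z(a),z(b)]))
E
```

```text
(no output)
```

View pics/w2.png

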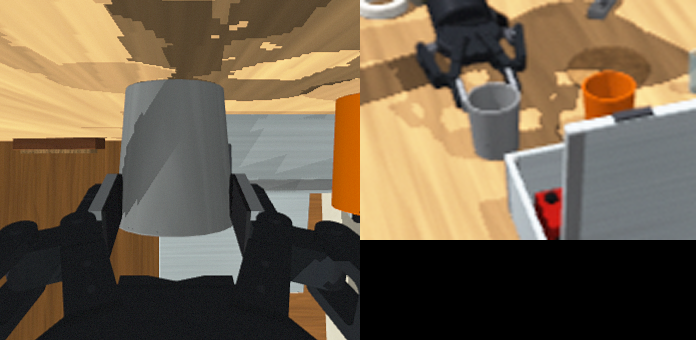

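The pads grip the cup behind its centre: 53 mm is a chord, where the cup is about 60 mm across. I'll open, advance about 13 mm and grip again.

{"op": "apply_moves", "data": {
  "rows": [
    {"fingers": 1, "dx": 0, "dy": 0, "dz": 0, "ax": 0, "ay": 0, "az": 0},
    {"fingers": 1, "dx": 0, "dy": 0, "dz": 0, "ax": 0, "ay": 0, "az": 0},
    {"fingers": 1, "dx": 0, "dy": 0, "dz": 0, "ax": 0, "ay": 0, "az": 0},
    {"fingers": 1, "dx": 0, "dy": 0, "dz": 0, "ax": 0, "ay": 0, "az": 0},
    {"fingers": 1, "dx": 0, "dy": -0.04, "dz": 0, "ax": 0, "ay": 0, "az": 0},
    {"fingers": 1, "dx": 0, "dy": -0.04, "dz": 0, "ax": 0, "ay": 0, "az": 0},
    {"fingers": 1, "dx": 0, "dy": -0.04, "dz": 0, "ax": 0, "ay": 0, "az": 0}
  ]
}}

```text
time_s: 4.13
eef_pos: [0.431, 0.0247, 0.0398]
eef_rot: [0.407, 0.579, 0.58, -0.404]
wrist_force: [-0.2, 0.4, -0.6]
grip_width: 0.0854
grasp_force: 0.0
```

{"op": "apply_moves", "data": {
  "force": 35,
  "rows": [
    {"fingers": -1, "dx": 0, "dy": 0, "dz": 0, "ax": 0, "ay": 0, "az": 0},
    {"fingers": -1, "dx": 0, "dy": 0, "dz": 0, "ax": 0, "ay": 0, "az": 0},
    {"fingers": -1, "dx": 0, "dy": 0, "dz": 0, "ax": 0, "ay": 0, "az": 0},
    {"fingers": -1, "dx": 0, "dy": 0, "dz": 0, "ax": 0, "ay": 0, "az": 0},
    {"fingers": -1, "dx": 0, "dy": 0, "dz": 0, "ax": 0, "ay": 0, "az": 0},
    {"fingers": -1, "dx": 0, "dy": 0, "dz": 0, "ax": 0, "ay": 0, "az": 0}
  ]
}}

```text
time_s: 4.63
eef_pos: [0.4308, 0.0253, 0.0402]
eef_rot: [0.407, 0.579, 0.58, -0.404]
wrist_force: [-2.8, 3.6, 5.6]
grip_width: 0.0607
grasp_force: 36.4
```

{"op": "apply_moves", "data": {
  "force": 50,
  "rows": [
    {"fingers": -1, "dx": 0, "dy": 0, "dz": 0.08, "ax": 0, "ay": 0, "az": 0},
    {"fingers": -1, "dx": 0, "dy": 0, "dz": 0.2, "ax": 0, "ay": 0, "az": 0},
    {"fingers": -1, "dx": 0, "dy": 0, "dz": 0.25, "ax": 0, "ay": 0, "az": 0},
    {"fingers": -1, "dx": 0, "dy": 0, "dz": 0.25, "ax": 0, "ay": 0, "az": 0},
    {"fingers": -1, "dx": 0, "dy": 0, "dz": 0.25, "ax": 0, "ay": 0, "az": 0},
    {"fingers": -1, "dx": 0, "dy": 0, "dz": 0.15, "ax": 0, "ay": 0, "az": 0},
    {"fingers": -1, "dx": 0, "dy": 0, "dz": 0, "ax": 0, "ay": 0, "az": 0}
  ]
}}

```text
time_s: 5.22
eef_pos: [0.4319, 0.0256, 0.1844]
eef_rot: [0.408, 0.58, 0.58, -0.401]
wrist_force: [-0.6, 0.0, -2.8]
grip_width: 0.0598
grasp_force: 53.3
```

```bash
python3 - <<'E'
from plan import *
o=bot.get_obs();print(o["grip_width"],o["grasp_force"],o["wrist_force"])
for al,e,z in((-90,20,.19),(-110,10,.19),(-110,5,.19),(-105,10,.19)):
    pt=np.array([.565,-.15,z]); print(al,e); plan(pt,al,e)
    W,d=W_(al,e,0,1); q=np.array(bot.get_obs()["qpos"])
    for roll in range(0,-181,-20):
        W2,_=W_(al,e,roll,1); q,r=ik(np.r_[pt[:2],.165]+.025*d,W2,q); u=(Ro.from_rotvec(np.radians(roll)*d)*Ro.from_rotvec([0,0,0])).apply
    print(q.round(2),r<2e-3)
E
```

```text
0.0598012364982214 53.30205987862428 [-0.60771732  0.02199342 -2.78311602]
-90 20
n 7 shift/row [ 0.158 -0.237 -0.004] turn/row [-0.0004  0.0008 -0.0005] total mm [ 133. -199.   -3.] deg [-0.2  0.5 -0.3] margin 0.13 qend [-0.03  0.65  1.5  -1.29  1.36  0.54] t 5.2167
[-0.03  0.68  1.52 -1.3   1.35 -2.55] True
-110 10
n 7 shift/row [ 0.148 -0.237  0.001] turn/row [-0.0159  0.0036 -0.0322] total mm [ 125. -199.    1.] deg [-10.    2.3 -20.3] margin 0.16 qend [-0.03  0.82  1.25 -1.26  1.76  0.56] t 5.2167
[-0.03  0.86  1.26 -1.25  1.75 -2.54] True
-110 5
n 7 shift/row [ 0.148 -0.237  0.004] turn/row [-0.0238  0.005  -0.0321] total mm [ 125. -199.    3.] deg [-15.    3.1 -20.3] margin 0.1 qend [-0.02  0.86  1.25 -1.32  1.8   0.58] t 5.2167
[-0.02  0.89  1.26 -1.31  1.79 -2.52] True
-105 10
n 7 shift/row [ 0.151 -0.237  0.001] turn/row [-0.0161  0.0029 -0.0243] total mm [ 127. -199.    1.] deg [-10.1   1.8 -15.3] margin 0.13 qend [-0.02  0.8   1.32 -1.29  1.68  0.58] t 5.2167
[-0.02  0.83  1.33 -1.29  1.67 -2.52] True
```

{"op": "apply_moves", "data": {
  "rows": [
    {"fingers": -1, "dx": 0.13, "dy": -0.207, "dz": 0, "ax": -0.0139, "ay": 0.0032, "az": -0.0282},
    {"fingers": -1, "dx": 0.13, "dy": -0.207, "dz": 0, "ax": -0.0139, "ay": 0.0032, "az": -0.0282},
    {"fingers": -1, "dx": 0.13, "dy": -0.207, "dz": 0, "ax": -0.0139, "ay": 0.0032, "az": -0.0282},
    {"fingers": -1, "dx": 0.13, "dy": -0.207, "dz": 0, "ax": -0.0139, "ay": 0.0032, "az": -0.0282},
    {"fingers": -1, "dx": 0.13, "dy": -0.207, "dz": 0, "ax": -0.0139, "ay": 0.0032, "az": -0.0282},
    {"fingers": -1, "dx": 0.13, "dy": -0.207, "dz": 0, "ax": -0.0139, "ay": 0.0032, "az": -0.0282},
    {"fingers": -1, "dx": 0.13, "dy": -0.207, "dz": 0, "ax": -0.0139, "ay": 0.0032, "az": -0.0282},
    {"fingers": -1, "dx": 0.13, "dy": -0.207, "dz": 0, "ax": -0.0139, "ay": 0.0032, "az": -0.0282}
  ]
}}

```text
time_s: 5.88
eef_pos: [0.5564, -0.1749, 0.1798]
eef_rot: [0.366, 0.626, 0.44, -0.53]
wrist_force: [0.4, 0.4, -2.3]
grip_width: 0.0599
grasp_force: 53.3
```

{"op": "apply_moves", "data": {
  "rows": [
    {"fingers": -1, "dx": 0, "dy": 0, "dz": -0.05, "ax": 0.022, "ay": 0.062, "az": 0.012},
    {"fingers": -1, "dx": 0, "dy": 0, "dz": -0.05, "ax": 0.022, "ay": 0.062, "az": 0.012},
    {"fingers": -1, "dx": 0, "dy": 0, "dz": -0.05, "ax": 0.022, "ay": 0.062, "az": 0.012},
    {"fingers": -1, "dx": 0, "dy": 0, "dz": -0.05, "ax": 0.022, "ay": 0.062, "az": 0.012},
    {"fingers": -1, "dx": 0, "dy": 0, "dz": 0, "ax": 0.022, "ay": 0.062, "az": 0.012},
    {"fingers": -1, "dx": 0, "dy": 0, "dz": 0, "ax": 0.022, "ay": 0.062, "az": 0.012},
    {"fingers": -1, "dx": 0, "dy": 0, "dz": 0, "ax": 0, "ay": 0, "az": 0}
  ]
}}

```text
time_s: 6.47
eef_pos: [0.5558, -0.1735, 0.1558]
eef_rot: [-0.186, -0.454, -0.614, 0.618]
wrist_force: [-0.2, 0.9, -1.8]
grip_width: 0.0599
grasp_force: 53.7
```

```bash
python3 log.py; python3 - <<'E'
from plan import *
import cv2
plan(np.array([.565,-.15,.165]),-110,10,-36)
cv2.imwrite("pics/t1.png",np.hstack([cv2.resize(bot.read_camera("top")["frame"][130:330,290:540],None,fx=1.6,fy=1.6),cv2.resize(bot.read_camera("side")["frame"][140:340,200:420],None,fx=1.6,fy=1.6)]))
E
```

```text
{'time_s': 6.467, 'qpos': [-0.029, 0.864, 1.268, -1.256, 1.743, -0.026], 'eef_pos': [0.556, -0.174, 0.156], 'eef_rot': [-0.186, -0.454, -0.614, 0.618]}
n 1 shift/row [0.007 0.003 0.04 ] turn/row [ 0.0012 -0.0095 -0.004 ] total mm [1. 0. 5.] deg [ 0.1 -0.9 -0.4] margin 0.17 qend [-0.03  0.86  1.26 -1.25  1.75 -0.03] t 6.4667
```

View pics/t1.png

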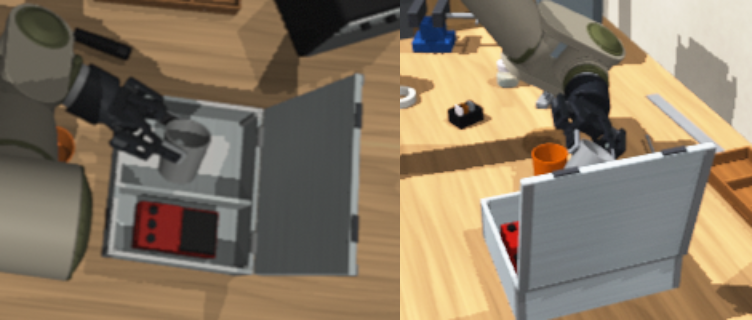

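The cup is over the empty compartment and tilting towards +x, with the lid clear. I'll continue the pour.

{"op": "apply_moves", "data": {
  "rows": [
    {"fingers": -1, "dx": 0, "dy": 0, "dz": 0, "ax": 0.022, "ay": 0.062, "az": 0.012},
    {"fingers": -1, "dx": 0, "dy": 0, "dz": 0, "ax": 0.022, "ay": 0.062, "az": 0.012},
    {"fingers": -1, "dx": 0, "dy": 0, "dz": 0, "ax": 0.022, "ay": 0.062, "az": 0.012},
    {"fingers": -1, "dx": 0, "dy": 0, "dz": 0, "ax": 0.022, "ay": 0.062, "az": 0.012},
    {"fingers": -1, "dx": 0, "dy": 0, "dz": 0, "ax": 0.022, "ay": 0.062, "az": 0.012},
    {"fingers": -1, "dx": 0, "dy": 0, "dz": 0, "ax": 0.022, "ay": 0.062, "az": 0.012},
    {"fingers": -1, "dx": 0, "dy": 0, "dz": 0, "ax": 0.022, "ay": 0.062, "az": 0.012},
    {"fingers": -1, "dx": 0, "dy": 0, "dz": 0, "ax": 0.022, "ay": 0.062, "az": 0.012}
  ]
}}

```text
time_s: 7.23
eef_pos: [0.5559, -0.1735, 0.1569]
eef_rot: [-0.077, 0.162, 0.747, -0.64]
wrist_force: [-0.3, -0.1, -2.5]
grip_width: 0.0598
grasp_force: 53.6
```

{"op": "apply_moves", "data": {
  "rows": [
    {"fingers": -1, "dx": 0, "dy": 0, "dz": 0, "ax": 0.022, "ay": 0.062, "az": 0.012},
    {"fingers": -1, "dx": 0, "dy": 0, "dz": 0, "ax": 0.022, "ay": 0.062, "az": 0.012},
    {"fingers": -1, "dx": 0, "dy": 0, "dz": 0, "ax": 0.022, "ay": 0.062, "az": 0.012},
    {"fingers": -1, "dx": 0, "dy": 0, "dz": 0, "ax": 0.022, "ay": 0.062, "az": 0.012},
    {"fingers": -1, "dx": 0, "dy": 0, "dz": 0, "ax": 0.022, "ay": 0.062, "az": 0.012},
    {"fingers": -1, "dx": 0, "dy": 0, "dz": 0, "ax": 0.022, "ay": 0.062, "az": 0.012},
    {"fingers": -1, "dx": 0, "dy": 0, "dz": 0, "ax": 0.022, "ay": 0.062, "az": 0.012},
    {"fingers": -1, "dx": 0, "dy": 0, "dz": 0, "ax": 0.022, "ay": 0.062, "az": 0.012}
  ]
}}

```text
time_s: 7.9
eef_pos: [0.5559, -0.1735, 0.157]
eef_rot: [-0.328, -0.159, 0.751, -0.551]
wrist_force: [-0.5, 0.1, -2.3]
grip_width: 0.0598
grasp_force: 53.6
```

{"op": "apply_moves", "data": {
  "rows": [
    {"fingers": -1, "dx": 0, "dy": 0, "dz": 0, "ax": 0.022, "ay": 0.062, "az": 0.012},
    {"fingers": -1, "dx": 0, "dy": 0, "dz": 0, "ax": 0.022, "ay": 0.062, "az": 0.012},
    {"fingers": -1, "dx": 0, "dy": 0, "dz": 0, "ax": 0.022, "ay": 0.062, "az": 0.012},
    {"fingers": -1, "dx": 0, "dy": 0, "dz": 0, "ax": 0.022, "ay": 0.062, "az": 0.012},
    {"fingers": -1, "dx": 0, "dy": 0, "dz": 0, "ax": 0.022, "ay": 0.062, "az": 0.012},
    {"fingers": -1, "dx": 0, "dy": 0, "dz": 0, "ax": 0.022, "ay": 0.062, "az": 0.012},
    {"fingers": -1, "dx": 0, "dy": 0, "dz": 0, "ax": 0.022, "ay": 0.062, "az": 0.012},
    {"fingers": -1, "dx": 0, "dy": 0, "dz": 0, "ax": 0, "ay": 0, "az": 0}
  ]
}}

```text
time_s: 8.57
eef_pos: [0.5559, -0.1735, 0.1572]
eef_rot: [-0.501, -0.419, 0.646, -0.394]
wrist_force: [-0.3, 0.1, -1.3]
grip_width: 0.0597
grasp_force: 53.7
```

{"op": "apply_moves", "data": {
  "rows": [
    {"fingers": -1, "dx": 0, "dy": 0, "dz": 0.12, "ax": 0, "ay": 0, "az": 0},
    {"fingers": -1, "dx": 0, "dy": 0, "dz": -0.12, "ax": 0, "ay": 0, "az": 0},
    {"fingers": -1, "dx": 0, "dy": 0, "dz": 0.12, "ax": 0, "ay": 0, "az": 0},
    {"fingers": -1, "dx": 0, "dy": 0, "dz": -0.12, "ax": 0, "ay": 0, "az": 0},
    {"fingers": -1, "dx": 0, "dy": 0, "dz": 0, "ax": 0, "ay": 0, "az": 0},
    {"fingers": -1, "dx": 0, "dy": 0, "dz": 0, "ax": 0, "ay": 0, "az": 0}
  ]
}}

```text
time_s: 9.07
eef_pos: [0.5557, -0.1735, 0.1568]
eef_rot: [-0.501, -0.418, 0.647, -0.395]
wrist_force: [-0.6, 0.3, -1.5]
grip_width: 0.0599
grasp_force: 53.6
```

```bash
python3 log.py; python3 - <<'E'
from cell import bot
import cv2,numpy as np
print(bot.get_obs()["wrist_force"])
cv2.imwrite("pics/t2.png",np.hstack([cv2.resize(bot.read_camera("top")["frame"][150:320,330:480],None,fx=3,fy=3),cv2.resize(bot.read_camera("side")["frame"][140:340,200:420],None,fx=1.55,fy=2.55)]))
E
```

```text
{'time_s': 9.067, 'qpos': [-0.028, 0.849, 1.281, -1.249, 1.72, -2.435], 'eef_pos': [0.556, -0.173, 0.157], 'eef_rot': [-0.501, -0.418, 0.647, -0.395]}
[-0.57379045  0.33290921 -1.54544146]
```

View pics/t2.png

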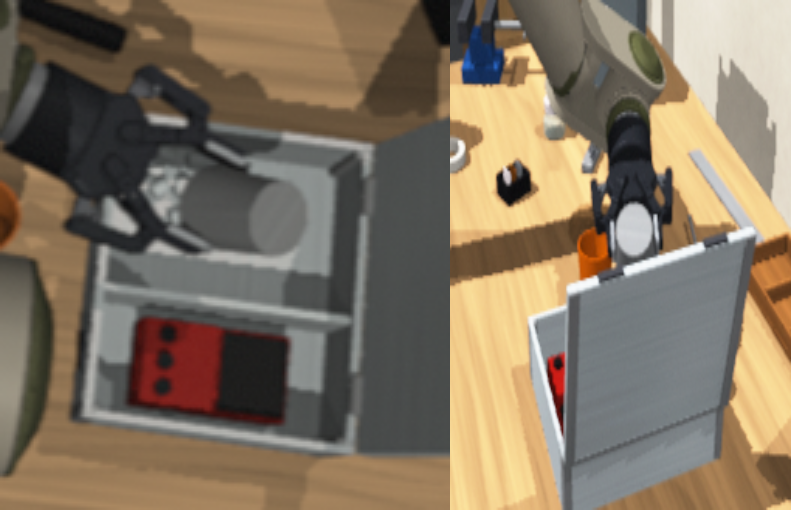

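The wrist force dropped to about 1.5 N, so the cup is empty, and the knobs show as a bright cluster inside the compartment at crop (165,190). I'll raise the cup and roll it back while moving towards the coaster.

{"op": "apply_moves", "data": {
  "rows": [
    {"fingers": -1, "dx": 0, "dy": 0, "dz": 0.1, "ax": 0, "ay": 0, "az": 0},
    {"fingers": -1, "dx": 0, "dy": 0, "dz": 0.15, "ax": -0.022, "ay": -0.062, "az": -0.012},
    {"fingers": -1, "dx": 0, "dy": 0, "dz": 0.15, "ax": -0.022, "ay": -0.062, "az": -0.012},
    {"fingers": -1, "dx": 0, "dy": 0, "dz": 0.15, "ax": -0.022, "ay": -0.062, "az": -0.012},
    {"fingers": -1, "dx": 0, "dy": 0, "dz": 0.15, "ax": -0.022, "ay": -0.062, "az": -0.012},
    {"fingers": -1, "dx": 0.02, "dy": 0.05, "dz": 0, "ax": -0.022, "ay": -0.062, "az": -0.012},
    {"fingers": -1, "dx": 0.02, "dy": 0.1, "dz": 0, "ax": -0.022, "ay": -0.062, "az": -0.012},
    {"fingers": -1, "dx": 0.02, "dy": 0.12, "dz": 0, "ax": -0.022, "ay": -0.062, "az": -0.012}
  ]
}}

```text
time_s: 9.83
eef_pos: [0.5628, -0.1411, 0.2432]
eef_rot: [-0.325, -0.155, 0.751, -0.553]
wrist_force: [0.3, 0.4, -1.7]
grip_width: 0.06
grasp_force: 53.6
```

{"op": "apply_moves", "data": {
  "rows": [
    {"fingers": -1, "dx": 0.02, "dy": 0.12, "dz": 0, "ax": -0.022, "ay": -0.062, "az": -0.012},
    {"fingers": -1, "dx": 0.02, "dy": 0.12, "dz": 0, "ax": -0.022, "ay": -0.062, "az": -0.012},
    {"fingers": -1, "dx": 0.02, "dy": 0.12, "dz": 0, "ax": -0.022, "ay": -0.062, "az": -0.012},
    {"fingers": -1, "dx": 0.02, "dy": 0.12, "dz": 0, "ax": -0.022, "ay": -0.062, "az": -0.012},
    {"fingers": -1, "dx": 0.02, "dy": 0.12, "dz": 0, "ax": -0.022, "ay": -0.062, "az": -0.012},
    {"fingers": -1, "dx": 0.02, "dy": 0.12, "dz": 0, "ax": -0.022, "ay": -0.062, "az": -0.012},
    {"fingers": -1, "dx": 0.02, "dy": 0.12, "dz": 0, "ax": -0.022, "ay": -0.062, "az": -0.012},
    {"fingers": -1, "dx": 0.02, "dy": 0.12, "dz": 0, "ax": -0.022, "ay": -0.062, "az": -0.012}
  ]
}}

```text
time_s: 10.5
eef_pos: [0.5822, -0.0251, 0.2427]
eef_rot: [-0.074, 0.166, 0.746, -0.641]
wrist_force: [1.0, 0.1, -2.2]
grip_width: 0.0597
grasp_force: 53.7
```

{"op": "apply_moves", "data": {
  "rows": [
    {"fingers": -1, "dx": 0.02, "dy": 0.12, "dz": 0, "ax": -0.022, "ay": -0.062, "az": -0.012},
    {"fingers": -1, "dx": 0.02, "dy": 0.12, "dz": 0, "ax": -0.022, "ay": -0.062, "az": -0.012},
    {"fingers": -1, "dx": 0.02, "dy": 0.12, "dz": 0, "ax": -0.022, "ay": -0.062, "az": -0.012},
    {"fingers": -1, "dx": 0.02, "dy": 0.12, "dz": 0, "ax": -0.022, "ay": -0.062, "az": -0.012},
    {"fingers": -1, "dx": 0.02, "dy": 0.12, "dz": 0, "ax": -0.022, "ay": -0.062, "az": -0.012},
    {"fingers": -1, "dx": 0.02, "dy": 0.12, "dz": 0, "ax": -0.022, "ay": -0.062, "az": -0.012},
    {"fingers": -1, "dx": 0.02, "dy": 0.12, "dz": 0, "ax": -0.022, "ay": -0.062, "az": -0.012},
    {"fingers": -1, "dx": 0.02, "dy": 0.12, "dz": 0, "ax": -0.022, "ay": -0.062, "az": -0.012}
  ]
}}

```text
time_s: 11.17
eef_pos: [0.6013, 0.0901, 0.2427]
eef_rot: [-0.189, -0.459, -0.611, 0.617]
wrist_force: [0.6, -0.1, -2.3]
grip_width: 0.06
grasp_force: 53.7
```

```bash
python3 log.py; python3 - <<'E'
from plan import *
d=W_(-90,20,0,1)[1]
# TCP height at grasp of cup on the bench was .0402, cup axis .025 behind
pt=coast+[0,0,.0402+.025*np.sin(np.radians(20))]
for a in(-90,-100): plan(pt+[0,0,.1],a,20)
E
```

```text
{'time_s': 11.167, 'qpos': [0.328, 0.968, 0.719, -1.272, 2.204, -0.355], 'eef_pos': [0.601, 0.09, 0.243], 'eef_rot': [-0.189, -0.459, -0.611, 0.617]}
n 6 shift/row [ 0.019  0.083 -0.134] turn/row [ 0.0072 -0.0668  0.0183] total mm [ 14.  60. -96.] deg [  3.9 -36.1   9.9] margin 0.2 qend [ 0.45  0.94  0.93 -1.09  1.86  0.45] t 11.1667
n 6 shift/row [ 0.013  0.084 -0.134] turn/row [ 0.0013 -0.0671  0.0005] total mm [ 10.  60. -96.] deg [  0.7 -36.2   0.2] margin 0.2 qend [ 0.42  1.    0.78 -1.05  2.03  0.44] t 11.1667
```

{"op": "apply_moves", "data": {
  "rows": [
    {"fingers": -1, "dx": 0.019, "dy": 0.083, "dz": -0.134, "ax": 0.0072, "ay": -0.067, "az": 0.0183},
    {"fingers": -1, "dx": 0.019, "dy": 0.083, "dz": -0.134, "ax": 0.0072, "ay": -0.067, "az": 0.0183},
    {"fingers": -1, "dx": 0.019, "dy": 0.083, "dz": -0.134, "ax": 0.0072, "ay": -0.067, "az": 0.0183},
    {"fingers": -1, "dx": 0.019, "dy": 0.083, "dz": -0.134, "ax": 0.0072, "ay": -0.067, "az": 0.0183},
    {"fingers": -1, "dx": 0.019, "dy": 0.083, "dz": -0.134, "ax": 0.0072, "ay": -0.067, "az": 0.0183},
    {"fingers": -1, "dx": 0.019, "dy": 0.083, "dz": -0.134, "ax": 0.0072, "ay": -0.067, "az": 0.0183},
    {"fingers": -1, "dx": 0, "dy": 0, "dz": 0, "ax": 0, "ay": 0, "az": 0}
  ]
}}

```text
time_s: 11.75
eef_pos: [0.6137, 0.151, 0.1439]
eef_rot: [0.405, 0.577, 0.582, -0.406]
wrist_force: [-0.1, 0.3, -0.9]
grip_width: 0.0597
grasp_force: 53.8
```

```bash
python3 log.py; python3 - <<'E'
from plan import *
import cv2
pt=coast+[0,0,.0402+.025*np.sin(np.radians(20))]
plan(pt,-90,20)
print(bot.get_obs()["wrist_force"])
cv2.imwrite("pics/t3.png",np.hstack([cv2.resize(bot.read_camera("top")["frame"][150:310,230:460],None,fx=2,fy=3),cv2.resize(bot.read_camera("side")["frame"][170:330,200:350],None,fx=2.2,fy=3)]))
E
```

```text
{'time_s': 11.75, 'qpos': [0.451, 0.939, 0.935, -1.085, 1.861, 0.451], 'eef_pos': [0.614, 0.151, 0.144], 'eef_rot': [0.405, 0.577, 0.582, -0.406]}
n 3 shift/row [ 0.004 -0.003 -0.271] turn/row [ 0.0001 -0.001  -0.0011] total mm [  1.  -1. -98.] deg [ 0.  -0.3 -0.3] margin 0.35 qend [ 0.45  1.06  0.96 -1.05  1.79  0.59] t 11.75
[-0.05153349  0.28954722 -0.89252007]
```

View pics/t3.png

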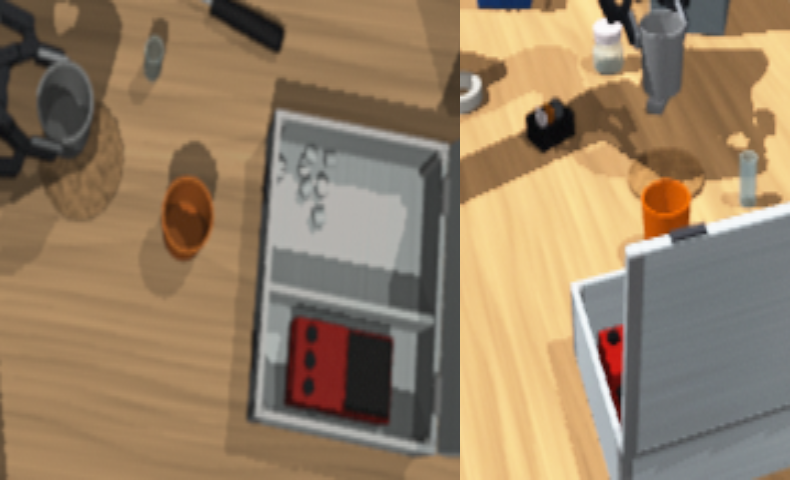

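The cup is empty, and seven bright knobs lie in the compartment around crop (310,185). The grey bit under the cup in the side view is the hex keys behind it. I'll check the cup's axis position before lowering.

```bash
python3 - <<'E'
from h import *
t=pickle.load(open("c0.pkl","rb"))["top"]
print(ray(t,(262.5,184.3),.176))
E
```

```text
[0.61202318 0.18603762 0.176     ]
```

{"op": "apply_moves", "data": {
  "rows": [
    {"fingers": -1, "dx": 0, "dy": 0, "dz": -0.2, "ax": 0, "ay": 0, "az": 0},
    {"fingers": -1, "dx": 0, "dy": 0, "dz": -0.2, "ax": 0, "ay": 0, "az": 0},
    {"fingers": -1, "dx": 0, "dy": 0, "dz": -0.2, "ax": 0, "ay": 0, "az": 0},
    {"fingers": -1, "dx": 0, "dy": 0, "dz": -0.1, "ax": 0, "ay": 0, "az": 0},
    {"fingers": -1, "dx": 0, "dy": 0, "dz": -0.03, "ax": 0, "ay": 0, "az": 0},
    {"fingers": -1, "dx": 0, "dy": 0, "dz": 0, "ax": 0, "ay": 0, "az": 0}
  ]
}}

```text
time_s: 12.35
eef_pos: [0.6156, 0.1486, 0.0577]
eef_rot: [0.404, 0.578, 0.581, -0.407]
wrist_force: [0.4, 0.0, -0.8]
grip_width: 0.06
grasp_force: 53.8
```

{"op": "apply_moves", "data": {
  "rows": [
    {"fingers": -1, "dx": 0, "dy": -0.04, "dz": -0.02, "ax": 0, "ay": 0, "az": 0},
    {"fingers": -1, "dx": 0, "dy": -0.04, "dz": -0.02, "ax": 0, "ay": 0, "az": 0},
    {"fingers": -1, "dx": 0, "dy": 0, "dz": -0.02, "ax": 0, "ay": 0, "az": 0},
    {"fingers": -1, "dx": 0, "dy": 0, "dz": -0.015, "ax": 0, "ay": 0, "az": 0},
    {"fingers": -1, "dx": 0, "dy": 0, "dz": 0, "ax": 0, "ay": 0, "az": 0}
  ]
}}

```text
time_s: 12.77
eef_pos: [0.6151, 0.1394, 0.0484]
eef_rot: [0.404, 0.578, 0.581, -0.407]
wrist_force: [-0.2, -0.9, -1.6]
grip_width: 0.0599
grasp_force: 53.8
```

{"op": "apply_moves", "data": {
  "rows": [
    {"fingers": -1, "dx": 0, "dy": 0, "dz": -0.01, "ax": 0, "ay": 0, "az": 0},
    {"fingers": -1, "dx": 0, "dy": 0, "dz": -0.008, "ax": 0, "ay": 0, "az": 0},
    {"fingers": -1, "dx": 0, "dy": 0, "dz": 0, "ax": 0, "ay": 0, "az": 0}
  ]
}}

```text
time_s: 13.02
eef_pos: [0.6152, 0.1396, 0.0465]
eef_rot: [0.405, 0.578, 0.581, -0.407]
wrist_force: [-0.8, 0.2, 0.7]
grip_width: 0.0601
grasp_force: 53.8
```

{"op": "apply_moves", "data": {
  "rows": [
    {"fingers": -1, "dx": 0, "dy": 0, "dz": -0.008, "ax": 0, "ay": 0, "az": 0},
    {"fingers": -1, "dx": 0, "dy": 0, "dz": 0, "ax": 0, "ay": 0, "az": 0}
  ]
}}

```text
time_s: 13.18
eef_pos: [0.6152, 0.1396, 0.0465]
eef_rot: [0.405, 0.578, 0.58, -0.407]
wrist_force: [-1.3, 0.1, 5.0]
grip_width: 0.0603
grasp_force: 53.8
```

Contact (5 N up). Now I'll release and back straight out.

{"op": "apply_moves", "data": {
  "rows": [
    {"fingers": 1, "dx": 0, "dy": 0, "dz": 0, "ax": 0, "ay": 0, "az": 0},
    {"fingers": 1, "dx": 0, "dy": 0, "dz": 0, "ax": 0, "ay": 0, "az": 0},
    {"fingers": 1, "dx": 0, "dy": 0, "dz": 0, "ax": 0, "ay": 0, "az": 0},
    {"fingers": 1, "dx": 0, "dy": 0, "dz": 0, "ax": 0, "ay": 0, "az": 0},
    {"fingers": 1, "dx": 0, "dy": 0.08, "dz": 0.03, "ax": 0, "ay": 0, "az": 0},
    {"fingers": 1, "dx": 0, "dy": 0.2, "dz": 0.073, "ax": 0, "ay": 0, "az": 0},
    {"fingers": 1, "dx": 0, "dy": 0.2, "dz": 0.073, "ax": 0, "ay": 0, "az": 0},
    {"fingers": 1, "dx": 0, "dy": 0.2, "dz": 0.073, "ax": 0, "ay": 0, "az": 0}
  ]
}}

```text
time_s: 13.85
eef_pos: [0.6149, 0.2226, 0.0758]
eef_rot: [0.404, 0.578, 0.581, -0.407]
wrist_force: [0.6, -0.5, -1.0]
grip_width: 0.0855
grasp_force: 0.0
```

{"op": "apply_moves", "data": {
  "rows": [
    {"fingers": 1, "dx": 0, "dy": 0.2, "dz": 0.1, "ax": 0, "ay": 0, "az": 0},
    {"fingers": 1, "dx": 0, "dy": 0, "dz": 0.3, "ax": 0, "ay": 0, "az": 0},
    {"fingers": 1, "dx": 0, "dy": 0, "dz": 0.3, "ax": 0, "ay": 0, "az": 0},
    {"fingers": 1, "dx": 0, "dy": 0, "dz": 0.3, "ax": 0, "ay": 0, "az": 0},
    {"fingers": -1, "dx": 0, "dy": 0, "dz": 0.3, "ax": 0, "ay": 0, "az": 0},
    {"fingers": -1, "dx": 0, "dy": 0, "dz": 0.2, "ax": 0, "ay": 0, "az": 0}
  ]
}}

```text
time_s: 14.35
eef_pos: [0.6147, 0.2459, 0.2592]
eef_rot: [0.405, 0.579, 0.58, -0.405]
wrist_force: [-0.0, -0.4, 1.3]
grip_width: 0.0642
grasp_force: 0.0
```

```bash
python3 log.py; python3 - <<'E'
from plan import *
import cv2,pickle
d={n:bot.read_camera(n) for n in("top","side")}; pickle.dump(d,open("c1.pkl","wb"))
cv2.imwrite("pics/t4.png",np.hstack([cv2.resize(d["top"]["frame"][150:320,230:530],None,fx=1.6,fy=2.4),cv2.resize(d["side"]["frame"][170:340,230:410],None,fx=1.7,fy=2.4)]))
# lid push contact on the outer face near the free edge, straight poses: tool pointing direction = into the face
ce=np.array([.534,-.165]); th=np.radians(-1.94); Rz=Ro.from_euler("z",th)
q=np.array(bot.get_obs()["qpos"])
for al_ in(-90,-60,-30,0,30,60,90,-120):
  for e in(20,40,60,80):
    out=[]
    for ang in(105,90,60,30,0):
        a=np.radians(ang); P3=np.r_[ce,.075]+Rz.apply([0,-.105+.19*np.cos(a)-.0*np.sin(a),.19*np.sin(a)])+Rz.apply([0,-np.sin(a)*.01,np.cos(a)*.01])
        b=None
        for sg in(1,-1):
            W,dd=W_(al_,e,0,sg); s=sol(P3-.019*dd,W,dd,q)
            if s and (b is None or s[1]>b): b=s[1]
        out.append(b and round(b,2))
    print(al_,e,out)
E
```

```text
{'time_s': 14.35, 'qpos': [0.558, 0.96, 0.54, -1.202, 2.116, 0.133], 'eef_pos': [0.615, 0.246, 0.259], 'eef_rot': [0.405, 0.579, 0.58, -0.405]}
-90 20 [np.float64(0.04), np.float64(0.08), np.float64(0.14), np.float64(0.19), np.float64(0.2)]
-90 40 [np.float64(0.52), np.float64(0.52), np.float64(0.51), np.float64(0.5), np.float64(0.47)]
-90 60 [np.float64(0.96), np.float64(0.94), np.float64(0.91), np.float64(0.88), np.float64(0.83)]
-90 80 [np.float64(0.83), np.float64(0.87), np.float64(0.99), np.float64(1.12), np.float64(0.95)]
-60 20 [None, None, None, None, None]
-60 40 [np.float64(0.38), np.float64(0.46), np.float64(0.49), np.float64(0.32), np.float64(0.08)]
-60 60 [np.float64(0.82), np.float64(0.86), np.float64(0.85), np.float64(0.75), np.float64(0.56)]
-60 80 [np.float64(0.89), np.float64(0.93), np.float64(1.05), np.float64(1.05), np.float64(0.83)]
-30 20 [np.float64(0.3), np.float64(0.23), None, None, None]
-30 40 [np.float64(0.29), np.float64(0.26), np.float64(0.13), None, None]
-30 60 [np.float64(0.79), np.float64(0.79), np.float64(0.7), np.float64(0.51), np.float64(0.24)]
-3
[... 1331 characters left out ...]
p.float64(0.95)]
90 40 [np.float64(0.38), np.float64(0.52), np.float64(0.74), np.float64(0.96), np.float64(1.11)]
90 60 [np.float64(0.49), np.float64(0.59), np.float64(0.82), np.float64(1.04), np.float64(1.06)]
90 80 [np.float64(0.65), np.float64(0.72), np.float64(0.89), np.float64(1.09), np.float64(1.01)]
-120 20 [np.float64(0.24), np.float64(0.26), np.float64(0.32), np.float64(0.4), np.float64(0.47)]
-120 40 [np.float64(0.56), np.float64(0.57), np.float64(0.6), np.float64(0.65), np.float64(0.69)]
-120 60 [np.float64(0.78), np.float64(0.8), np.float64(0.88), np.float64(0.93), np.float64(0.94)]
-120 80 [np.float64(0.74), np.float64(0.79), np.float64(0.91), np.float64(1.07), np.float64(1.04)]
```

View pics/t4.png

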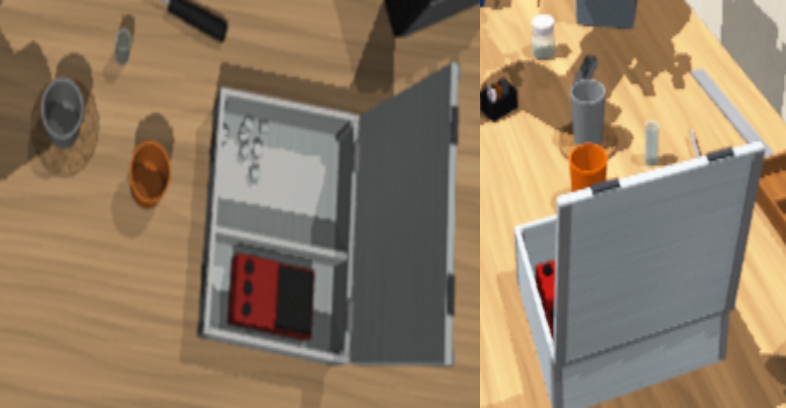

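The cup stands upright and empty on the coaster, with nothing else disturbed. Next is the lid: close the fingers, pass over the lid and push from behind along its arc.

```bash
cat > chain.py <<'E'
from plan import *
ce=np.array([.534,-.165]); Rz=Ro.from_euler("z",np.radians(-1.94))
def face(ang,r=.19,gap=0):
    a=np.radians(ang); return np.r_[ce,.075]+Rz.apply([0,-.105+r*np.cos(a)-(.01+gap)*np.sin(a),r*np.sin(a)+(.01+gap)*np.cos(a)])
def chain(wps):
    "wps: (tcp, azimuth, elevation, sg); prints per-row shares for each leg"
    o=bot.get_obs(); p=np.array(o["eef_pos"]); r=np.array(o["eef_rot"]); R=Ro.from_quat(r[[1,2,3,0]]); q=np.array(o["qpos"])
    for pt,al,e,sg in wps:
        W,d=W_(al,e,0,sg); dp=pt-p; rv=(W*R.inv()).as_rotvec(); n=int(np.ceil(max(np.linalg.norm(dp)/.036,np.degrees(np.linalg.norm(rv))/6.6,1))); m=9;w=0
        for i in range(1,n+1):
            qn,res=ik(p+dp*i/n,Ro.from_rotvec(rv*i/n)*R,q); m=min(m,np.min(np.r_[qn-lo,hi-qn]),9 if res<2e-3 else -1); w=max(w,np.abs(qn-q).max()*12); q=qn
        print("n",n,"shift",(dp/n/.12).round(3),"turn",(rv/n/(np.pi/2)).round(4),"to",pt.round(3),"margin",round(m,2),"speed",round(w,2),"q",q.round(2)); p,R=pt,W
E
python3 - <<'E'
from chain import *
from h import *
t=pickle.load(open("c1.pkl","rb"))["top"]; print("cup",ray(t,(269.4,195.8),.078))
chain([(np.array([.58,.05,.42]),-90,70,1),(np.array([.53,-.2,.45]),90,80,-1),(np.array([.52,-.43,.40]),90,50,-1),(face(103,.18,.04),90,50,-1)]+[(face(a,.18),90,50,-1) for a in(95,75,55,35,15,0)])
E
```

```text
cup [0.61238457 0.17352982 0.078     ]
n 8 shift [-0.036 -0.204  0.166] turn [ 0.0691  0.0003 -0.    ] to [0.58 0.05 0.42] margin 0.32 speed 1.32 q [ 0.06  0.44  0.62 -0.4   2.07 -0.14]
n 8 shift [-0.052 -0.26   0.031] turn [ 0.0417  0.     -0.    ] to [ 0.53 -0.2   0.45] margin 0.28 speed 1.1 q [-0.64  0.44  0.5   0.19  2.3  -0.53]
n 7 shift [-0.012 -0.274 -0.06 ] turn [ 0.0476 -0.      0.    ] to [ 0.52 -0.43  0.4 ] margin -1 speed 1.21 q [-1.07  0.78  0.22  0.79  2.5  -0.45]
n 5 shift [ 0.012  0.118 -0.268] turn [0. 0. 0.] to [ 0.527 -0.359  0.239] margin -1 speed 1.96 q [-0.96  0.81  0.58  0.51  2.29 -0.73]
n 2 shift [0.009 0.265 0.06 ] turn [0. 0. 0.] to [ 0.53  -0.296  0.253] margin 0.45 speed 1.07 q [-0.91  0.7   0.75  0.51  2.2  -0.71]
n 2 shift [ 0.009  0.261 -0.008] turn [0. 0. 0.] to [ 0.532 -0.233  0.251] margin 0.61 speed 1.0 q [-0.84  0.62  0.91  0.52  2.11 -0.69]
n 2 shift [ 0.008  0.242 -0.097] turn [0. 0. 0.] to [ 0.534 -0.175  0.228] margin 0.77 speed 0.99 q [-0.78  0.58  1.07  0.52  1.98 -0.69]
n 2 shift [ 0.007  0.194 -0.174] turn [0. 0. 0.] to [ 0.535 -0.128  0.186] margin 0.92 speed 0.89 q [-0.72  0.57  1.21  0.52  1.84 -0.71]
n 2 shift [ 0.004  0.123 -0.23 ] turn [0. 0. 0.] to [ 0.536 -0.099  0.131] margin 1.05 speed 0.88 q [-0.69  0.6   1.32  0.52  1.69 -0.75]
n 2 shift [ 0.001  0.036 -0.193] turn [0. 0. 0.] to [ 0.537 -0.09   0.085] margin 1.1 speed 0.6 q [-0.67  0.65  1.38  0.53  1.59 -0.8 ]
```

```bash
python3 - <<'E'
from chain import *
chain([(np.array([.58,.05,.38]),-90,70,1),(np.array([.5,-.2,.38]),90,80,-1),(np.array([.5,-.40,.34]),90,65,-1),(np.array([.5,-.40,.25]),90,65,-1)]+[(face(a,.185)-[.03,0,0],90,65,-1) for a in(102,95,75,55,35,15,0)])
E
```

```text
n 8 shift [-0.036 -0.204  0.125] turn [ 0.0691  0.0003 -0.    ] to [0.58 0.05 0.38] margin 0.33 speed 1.32 q [ 0.06  0.43  0.75 -0.38  1.95 -0.09]
n 8 shift [-0.083 -0.26   0.   ] turn [ 0.0417  0.     -0.    ] to [ 0.5  -0.2   0.38] margin 0.58 speed 1.15 q [-0.68  0.35  0.84  0.15  2.06 -0.61]
n 6 shift [ 0.    -0.278 -0.056] turn [ 0.0278 -0.      0.    ] to [ 0.5  -0.4   0.34] margin 0.13 speed 1.59 q [-0.97  0.73  0.35  0.36  2.4  -0.75]
n 3 shift [ 0.    0.   -0.25] turn [0. 0. 0.] to [ 0.5  -0.4   0.25] margin 0.24 speed 1.32 q [-0.97  0.71  0.63  0.29  2.15 -0.86]
n 3 shift [-0.003  0.227  0.011] turn [0. 0. 0.] to [ 0.499 -0.318  0.254] margin 0.5 speed 1.01 q [-0.9   0.58  0.86  0.3   2.03 -0.82]
n 1 shift [0.006 0.185 0.038] turn [0. 0. 0.] to [ 0.5   -0.296  0.258] margin 0.68 speed 0.49 q [-0.88  0.55  0.9   0.3   2.01 -0.8 ]
n 2 shift [ 0.009  0.268 -0.009] turn [0. 0. 0.] to [ 0.502 -0.232  0.256] margin 0.75 speed 0.84 q [-0.81  0.48  1.04  0.32  1.93 -0.74]
n 2 shift [ 0.008  0.249 -0.1  ] turn [0. 0. 0.] to [ 0.504 -0.172  0.232] margin 0.89 speed 0.89 q [-0.73  0.44  1.18  0.33  1.82 -0.7 ]
n 2 shift [ 0.007  0.199 -0.179] turn [0. 0. 0.] to [ 0.505 -0.124  0.189] margin 1.03 speed 0.88 q [-0.67  0.43  1.32  0.34  1.67 -0.68]
n 2 shift [ 0.004  0.126 -0.237] turn [0. 0. 0.] to [ 0.506 -0.094  0.133] margin 1.04 speed 0.97 q [-0.62  0.46  1.44  0.35  1.51 -0.69]
n 2 shift [ 0.001  0.037 -0.198] turn [0. 0. 0.] to [ 0.507 -0.085  0.085] margin 0.97 speed 0.71 q [-0.61  0.52  1.51  0.36  1.39 -0.72]
```

{"op": "apply_moves", "data": {
  "rows": [
    {"fingers": -1, "dx": -0.036, "dy": -0.204, "dz": 0.125, "ax": 0.069, "ay": 0, "az": 0},
    {"fingers": -1, "dx": -0.036, "dy": -0.204, "dz": 0.125, "ax": 0.069, "ay": 0, "az": 0},
    {"fingers": -1, "dx": -0.036, "dy": -0.204, "dz": 0.125, "ax": 0.069, "ay": 0, "az": 0},
    {"fingers": -1, "dx": -0.036, "dy": -0.204, "dz": 0.125, "ax": 0.069, "ay": 0, "az": 0},
    {"fingers": -1, "dx": -0.036, "dy": -0.204, "dz": 0.125, "ax": 0.069, "ay": 0, "az": 0},
    {"fingers": -1, "dx": -0.036, "dy": -0.204, "dz": 0.125, "ax": 0.069, "ay": 0, "az": 0},
    {"fingers": -1, "dx": -0.036, "dy": -0.204, "dz": 0.125, "ax": 0.069, "ay": 0, "az": 0},
    {"fingers": -1, "dx": -0.036, "dy": -0.204, "dz": 0.125, "ax": 0.069, "ay": 0, "az": 0}
  ]
}}

```text
time_s: 15.12
eef_pos: [0.58, 0.0493, 0.3763]
eef_rot: [0.123, 0.694, 0.699, -0.123]
wrist_force: [1.0, -0.2, 0.4]
grip_width: -0.0
grasp_force: 0.0
```

{"op": "apply_moves", "data": {
  "rows": [
    {"fingers": -1, "dx": -0.083, "dy": -0.26, "dz": 0, "ax": 0.042, "ay": 0, "az": 0},
    {"fingers": -1, "dx": -0.083, "dy": -0.26, "dz": 0, "ax": 0.042, "ay": 0, "az": 0},
    {"fingers": -1, "dx": -0.083, "dy": -0.26, "dz": 0, "ax": 0.042, "ay": 0, "az": 0},
    {"fingers": -1, "dx": -0.083, "dy": -0.26, "dz": 0, "ax": 0.042, "ay": 0, "az": 0},
    {"fingers": -1, "dx": -0.083, "dy": -0.26, "dz": 0, "ax": 0.042, "ay": 0, "az": 0},
    {"fingers": -1, "dx": -0.083, "dy": -0.26, "dz": 0, "ax": 0.042, "ay": 0, "az": 0},
    {"fingers": -1, "dx": -0.083, "dy": -0.26, "dz": 0, "ax": 0.042, "ay": 0, "az": 0},
    {"fingers": -1, "dx": -0.083, "dy": -0.26, "dz": 0, "ax": 0.042, "ay": 0, "az": 0}
  ]
}}

```text
time_s: 15.78
eef_pos: [0.5002, -0.2012, 0.3753]
eef_rot: [-0.062, 0.702, 0.707, 0.063]
wrist_force: [0.5, -0.3, 0.2]
grip_width: 0.0
grasp_force: 0.0
```

{"op": "apply_moves", "data": {
  "rows": [
    {"fingers": -1, "dx": 0, "dy": -0.278, "dz": -0.05, "ax": 0.028, "ay": 0, "az": 0},
    {"fingers": -1, "dx": 0, "dy": -0.278, "dz": -0.05, "ax": 0.028, "ay": 0, "az": 0},
    {"fingers": -1, "dx": 0, "dy": -0.278, "dz": -0.05, "ax": 0.028, "ay": 0, "az": 0},
    {"fingers": -1, "dx": 0, "dy": -0.278, "dz": -0.05, "ax": 0.028, "ay": 0, "az": 0},
    {"fingers": -1, "dx": 0, "dy": -0.278, "dz": -0.05, "ax": 0.028, "ay": 0, "az": 0},
    {"fingers": -1, "dx": 0, "dy": -0.278, "dz": -0.05, "ax": 0.028, "ay": 0, "az": 0},
    {"fingers": -1, "dx": 0, "dy": 0, "dz": 0, "ax": 0, "ay": 0, "az": 0}
  ]
}}

```text
time_s: 16.37
eef_pos: [0.5001, -0.4072, 0.3304]
eef_rot: [-0.159, 0.69, 0.689, 0.156]
wrist_force: [0.6, -0.3, -2.7]
grip_width: -0.0003
grasp_force: 0.0
```

```bash
python3 log.py; python3 - <<'E'
from chain import *
chain([(np.array([.5,-.40,.255]),90,65,-1)]+[(face(a,.185)-[.03,0,0],90,65,-1) for a in(102,85,70,55,40,25,12,2)])
E
```

```text
{'time_s': 16.367, 'qpos': [-0.979, 0.747, 0.344, 0.361, 2.4, -0.751], 'eef_pos': [0.5, -0.407, 0.33], 'eef_rot': [-0.159, 0.69, 0.689, 0.156]}
n 3 shift [-0.     0.02  -0.209] turn [-0.0027 -0.0012  0.0002] to [ 0.5   -0.4    0.255] margin 0.23 speed 1.28 q [-0.97  0.71  0.62  0.29  2.16 -0.85]
n 3 shift [-0.003  0.227 -0.003] turn [0. 0. 0.] to [ 0.499 -0.318  0.254] margin 0.49 speed 1.07 q [-0.9   0.58  0.86  0.3   2.03 -0.82]
n 2 shift [0.008 0.227 0.026] turn [0. 0. 0.] to [ 0.501 -0.264  0.26 ] margin 0.7 speed 0.66 q [-0.85  0.51  0.97  0.31  1.98 -0.77]
n 2 shift [ 0.007  0.199 -0.033] turn [0. 0. 0.] to [ 0.502 -0.216  0.252] margin 0.8 speed 0.64 q [-0.79  0.47  1.07  0.32  1.91 -0.73]
n 2 shift [ 0.006  0.183 -0.083] turn [0. 0. 0.] to [ 0.504 -0.172  0.232] margin 0.91 speed 0.67 q [-0.73  0.44  1.18  0.33  1.82 -0.7 ]
n 2 shift [ 0.005  0.156 -0.128] turn [0. 0. 0.] to [ 0.505 -0.135  0.202] margin 1.01 speed 0.65 q [-0.68  0.43  1.28  0.34  1.71 -0.68]
n 2 shift [ 0.004  0.117 -0.164] turn [0. 0. 0.] to [ 0.506 -0.107  0.162] margin 1.1 speed 0.71 q [-0.64  0.44  1.38  0.35  1.59 -0.68]
n 2 shift [ 0.002  0.064 -0.163] turn [0. 0. 0.] to [ 0.507 -0.091  0.123] margin 1.03 speed 0.63 q [-0.62  0.47  1.45  0.35  1.48 -0.7 ]
n 1 shift [ 0.002  0.047 -0.265] turn [0. 0. 0.] to [ 0.507 -0.086  0.091] margin 0.98 speed 0.94 q [-0.61  0.51  1.5   0.36  1.41 -0.72]
```

{"op": "apply_moves", "data": {
  "rows": [
    {"fingers": -1, "dx": 0, "dy": 0, "dz": -0.205, "ax": 0, "ay": 0, "az": 0},
    {"fingers": -1, "dx": 0, "dy": 0, "dz": -0.205, "ax": 0, "ay": 0, "az": 0},
    {"fingers": -1, "dx": 0, "dy": 0.03, "dz": -0.205, "ax": 0, "ay": 0, "az": 0},
    {"fingers": -1, "dx": 0, "dy": 0.2, "dz": 0, "ax": 0, "ay": 0, "az": 0},
    {"fingers": -1, "dx": 0, "dy": 0.2, "dz": 0, "ax": 0, "ay": 0, "az": 0},
    {"fingers": -1, "dx": 0, "dy": 0.15, "dz": 0, "ax": 0, "ay": 0, "az": 0},
    {"fingers": -1, "dx": 0, "dy": 0.15, "dz": 0, "ax": 0, "ay": 0, "az": 0}
  ]
}}

```text
time_s: 16.95
eef_pos: [0.5011, -0.3113, 0.2649]
eef_rot: [-0.154, 0.688, 0.692, 0.154]
wrist_force: [0.8, -0.3, -0.6]
grip_width: 0.0004
grasp_force: 0.0
```

{"op": "apply_moves", "data": {
  "rows": [
    {"fingers": -1, "dx": 0, "dy": 0.15, "dz": 0.016, "ax": 0, "ay": 0, "az": 0},
    {"fingers": -1, "dx": 0, "dy": 0.15, "dz": 0.016, "ax": 0, "ay": 0, "az": 0},
    {"fingers": -1, "dx": 0, "dy": 0.15, "dz": 0.016, "ax": 0, "ay": 0, "az": 0},
    {"fingers": -1, "dx": 0.004, "dy": 0.135, "dz": -0.022, "ax": 0, "ay": 0, "az": 0},
    {"fingers": -1, "dx": 0.004, "dy": 0.135, "dz": -0.022, "ax": 0, "ay": 0, "az": 0},
    {"fingers": -1, "dx": 0.004, "dy": 0.135, "dz": -0.022, "ax": 0, "ay": 0, "az": 0}
  ]
}}

```text
time_s: 17.45
eef_pos: [0.5024, -0.2089, 0.2627]
eef_rot: [-0.153, 0.688, 0.692, 0.154]
wrist_force: [0.6, 0.6, -0.3]
grip_width: -0.0001
grasp_force: 0.0
```

```bash
python3 log.py; python3 - <<'E'
from chain import *
print(bot.get_obs()["wrist_force"])
chain([(face(a,.185)-[.03,0,0],90,65,-1) for a in(70,55,40,25,12,2)])
E
```

```text
{'time_s': 17.45, 'qpos': [-0.782, 0.455, 1.062, 0.326, 1.926, -0.72], 'eef_pos': [0.502, -0.209, 0.263], 'eef_rot': [-0.153, 0.688, 0.692, 0.154]}
[ 0.59878714  0.61239123 -0.34908937]
n 1 shift [-0.001 -0.06  -0.087] turn [-0.0008  0.001  -0.0037] to [ 0.502 -0.216  0.252] margin 0.85 speed 0.23 q [-0.79  0.47  1.07  0.32  1.91 -0.73]
n 2 shift [ 0.006  0.183 -0.083] turn [0. 0. 0.] to [ 0.504 -0.172  0.232] margin 0.91 speed 0.67 q [-0.73  0.44  1.18  0.33  1.82 -0.7 ]
n 2 shift [ 0.005  0.156 -0.128] turn [0. 0. 0.] to [ 0.505 -0.135  0.202] margin 1.01 speed 0.65 q [-0.68  0.43  1.28  0.34  1.71 -0.68]
n 2 shift [ 0.004  0.117 -0.164] turn [0. 0. 0.] to [ 0.506 -0.107  0.162] margin 1.1 speed 0.71 q [-0.64  0.44  1.38  0.35  1.59 -0.68]
n 2 shift [ 0.002  0.064 -0.163] turn [0. 0. 0.] to [ 0.507 -0.091  0.123] margin 1.03 speed 0.63 q [-0.62  0.47  1.45  0.35  1.48 -0.7 ]
n 1 shift [ 0.002  0.047 -0.265] turn [0. 0. 0.] to [ 0.507 -0.086  0.091] margin 0.98 speed 0.94 q [-0.61  0.51  1.5   0.36  1.41 -0.72]
```

```bash
python3 - <<'E'
from chain import *
from h import *
d=pickle.load(open("c1.pkl","rb")); f={n:bot.read_camera(n) for n in("top","side")}; pickle.dump(f,open("c2.pkl","wb"))
for p in((500,280),(505,210),(470,290),(485,250)): print("top",p,d["top"]["frame"][p[1],p[0]],f["top"]["frame"][p[1],p[0]])
for p in((290,260),(300,300),(340,255),(375,245),(370,290)): print("side",p,d["side"]["frame"][p[1],p[0]],f["side"]["frame"][p[1],p[0]])
for a in(110,103,95,80,70,60):
    print(a,[proj(f["side"],np.r_[ce,.075]+Rz.apply([x,-.105+.21*np.cos(np.radians(a)),.21*np.sin(np.radians(a))])).round().tolist() for x in(-.125,0,.125)],proj(f["side"],face(a,.185)).round())
print("tcp px side",proj(f["side"],bot.get_obs()["eef_pos"]))
cv2.imwrite("pics/s5.png",np.hstack([cv2.resize(f["side"]["frame"][120:360,220:440],None,fx=1.8,fy=1.8),cv2.resize(f["top"]["frame"][110:350,330:540],None,fx=1.8,fy=1.8)]))
E
```

```text
top (500, 280) [74 76 73] [39 43 44]
top (505, 210) [77 78 75] [22 21 21]
top (470, 290) [76 77 75] [73 74 71]
top (485, 250) [76 77 74] [19 21 20]
side (290, 260) [123 120 113] [136 132 125]
side (300, 300) [125 122 115] [136 132 126]
side (340, 255) [126 122 119] [138 135 129]
side (375, 245) [124 122 115] [135 131 124]
side (370, 290) [128 124 117] [139 135 127]
110 [[280.0, 264.0], [343.0, 252.0], [402.0, 240.0]] [343. 263.]
103 [[276.0, 254.0], [338.0, 242.0], [397.0, 230.0]] [339. 254.]
95 [[271.0, 243.0], [333.0, 232.0], [390.0, 221.0]] [334. 245.]
80 [[264.0, 230.0], [322.0, 219.0], [377.0, 209.0]] [325. 232.]
70 [[260.0, 225.0], [316.0, 215.0], [369.0, 206.0]] [319. 227.]
60 [[256.0, 224.0], [311.0, 214.0], [362.0, 205.0]] [314. 225.]
tcp px side [304.68497859 223.71535302]
```

View pics/s5.png

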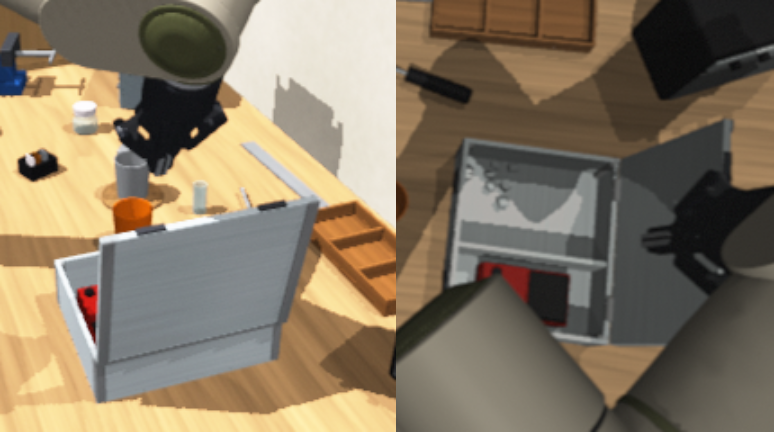

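The lid has not moved: its top corners in the side view are at about (277,253) and (396,231), and the fingers passed over it. I'll triangulate the lid edge from both views.

```bash
python3 - <<'E'
from chain import *
from h import *
d=pickle.load(open("c2.pkl","rb"));T,S=d["top"],d["side"]
def tri(a,b):
    Pm=lambda c:c["K"]@np.c_[c["R"],c["t"]]
    X=cv2.triangulatePoints(Pm(T),Pm(S),np.array(a,float),np.array(b,float)).ravel(); X=X[:3]/X[3]; return X.round(4),proj(T,X).round(1),proj(S,X).round(1)
print("-x",tri((512.2,301),(276.5,253.5))); print("+x",tri((514.3,176.4),(396,231)))
# bright edge strip columns in the first top view
f=pickle.load(open("c0.pkl","rb"))["top"]["frame"].astype(int).sum(2)
for v in(190,215,240,265,290): print(v,f[v,500:522].tolist())
s=pickle.load(open("c0.pkl","rb"))["side"]["frame"].astype(int).sum(2)
for u in(300,335,370): print(u,s[228:266,u].tolist())
E
```

```text
-x (array([ 0.4052, -0.3147,  0.2811]), array([512.1, 301.2]), array([276.7, 253.4]))
+x (array([ 0.6527, -0.3215,  0.2778]), array([514.3, 176.4]), array([396., 231.]))
190 [220, 216, 211, 212, 214, 214, 217, 214, 213, 210, 232, 334, 434, 468, 454, 408, 362, 342, 344, 341, 340, 340]
215 [216, 215, 215, 213, 217, 218, 216, 215, 211, 221, 303, 419, 469, 463, 441, 405, 384, 379, 381, 382, 383, 382]
240 [217, 217, 214, 213, 217, 216, 217, 214, 214, 278, 407, 469, 479, 461, 397, 354, 345, 351, 350, 351, 350, 351]
265 [210, 209, 209, 211, 213, 215, 214, 211, 229, 243, 190, 154, 165, 201, 276, 345, 366, 367, 365, 366, 362, 362]
290 [211, 211, 210, 211, 212, 214, 204, 251, 386, 458, 469, 452, 402, 381, 384, 388, 387, 387, 385, 383, 383, 382]
300 [486, 498, 484, 413, 331, 310, 309, 314, 313, 316, 310, 335, 306, 234, 212, 225, 217, 230, 260, 267, 246, 150, 382, 388, 373, 378, 368, 369, 375, 362, 359, 360, 358, 355, 363, 359, 362, 364]
335 [560, 562, 555, 548, 535, 545, 552, 406, 319, 328, 333, 557, 739, 748, 746, 705, 490, 372, 372, 370, 373, 379, 368, 372, 369, 362, 361, 370, 366, 370, 370, 366, 362, 366, 364, 364, 365, 368]
370 [581, 583, 587, 593, 437, 278, 262, 170, 395, 386, 361, 366, 364, 364, 367, 366, 365, 374, 362, 360, 367, 365, 368, 371, 368, 372, 370, 366, 369, 366, 382, 378, 380, 377, 371, 377, 372, 378]
```

The drawn fingertips project about 8 px (≈14 mm) short of the TCP. That matches the earlier grasp offset, so I'll allow 14 mm, go back over the lid and contact it lower.

```bash
python3 - <<'E'
from chain import *
d=W_(90,65,0,-1)[1]; A=lambda *x:np.array(x)
chain([(A(.502,-.23,.32),90,65,-1),(A(.5,-.41,.32),90,65,-1),(A(.5,-.41,.22),90,65,-1)]+[(face(a,.17)-[.03,0,0]+.014*d,90,65,-1) for a in(102,85,70,55,40,25,12,2,-3)])
E
```

```text
n 2 shift [-0.002 -0.092  0.237] turn [-0.0006  0.0005 -0.0025] to [ 0.502 -0.23   0.32 ] margin 0.67 speed 1.05 q [-0.81  0.46  0.89  0.34  2.09 -0.68]
n 6 shift [-0.003 -0.25   0.   ] turn [0. 0. 0.] to [ 0.5  -0.41  0.32] margin 0.17 speed 1.41 q [-0.98  0.74  0.39  0.34  2.36 -0.78]
n 3 shift [ 0.     0.    -0.278] turn [0. 0. 0.] to [ 0.5  -0.41  0.22] margin 0.28 speed 1.34 q [-0.98  0.73  0.67  0.27  2.09 -0.89]
n 3 shift [-0.003  0.28   0.018] turn [0. 0. 0.] to [ 0.499 -0.309  0.227] margin 0.55 speed 1.21 q [-0.89  0.58  0.94  0.29  1.95 -0.83]
n 2 shift [0.007 0.208 0.025] turn [0. 0. 0.] to [ 0.501 -0.259  0.233] margin 0.77 speed 0.58 q [-0.84  0.52  1.03  0.3   1.91 -0.79]
n 2 shift [ 0.006  0.183 -0.029] turn [0. 0. 0.] to [ 0.502 -0.215  0.225] margin 0.86 speed 0.57 q [-0.79  0.48  1.13  0.31  1.84 -0.75]
n 2 shift [ 0.006  0.169 -0.076] turn [0. 0. 0.] to [ 0.503 -0.175  0.207] margin 0.96 speed 0.59 q [-0.74  0.45  1.22  0.32  1.76 -0.72]
n 2 shift [ 0.005  0.144 -0.117] turn [0. 0. 0.] to [ 0.505 -0.14   0.179] margin 1.05 speed 0.59 q [-0.69  0.45  1.32  0.33  1.66 -0.71]
n 2 shift [ 0.004  0.108 -0.15 ] turn [0. 0. 0.] to [ 0.506 -0.114  0.143] margin 1.08 speed 0.65 q [-0.65  0.47  1.4   0.34  1.55 -0.71]
n 2 shift [ 0.002  0.06  -0.149] turn [0. 0. 0.] to [ 0.506 -0.1    0.107] margin 1.01 speed 0.58 q [-0.63  0.5   1.47  0.35  1.46 -0.72]
n 1 shift [ 0.002  0.044 -0.243] turn [0. 0. 0.] to [ 0.506 -0.095  0.078] margin 0.97 speed 0.86 q [-0.62  0.53  1.51  0.36  1.38 -0.74]
n 1 shift [ 0.     0.006 -0.124] turn [0. 0. 0.] to [ 0.506 -0.094  0.063] margin 0.96 speed 0.41 q [-0.62  0.55  1.52  0.36  1.35 -0.75]
```

```bash
python3 - <<'E'
from chain import *
A=lambda *x:np.array(x)
d=W_(90,55,0,-1)[1]
chain([(A(.502,-.23,.32),90,65,-1),(A(.49,-.40,.32),90,65,-1),(A(.49,-.40,.235),90,55,-1)]+[(face(a,.185)-[.04,0,0]+.014*d,90,55,-1) for a in(102,85,70,55,40,25,12,2,-3)])
E
```

```text
n 2 shift [-0.002 -0.092  0.237] turn [-0.0006  0.0005 -0.0025] to [ 0.502 -0.23   0.32 ] margin 0.67 speed 1.05 q [-0.81  0.46  0.89  0.34  2.09 -0.68]
n 5 shift [-0.02  -0.283  0.   ] turn [0. 0. 0.] to [ 0.49 -0.4   0.32] margin 0.25 speed 1.36 q [-0.98  0.7   0.47  0.33  2.32 -0.8 ]
n 3 shift [ 0.     0.    -0.236] turn [0.037 0.    0.   ] to [ 0.49  -0.4    0.235] margin 0.3 speed 0.66 q [-1.02  0.78  0.61  0.4   2.25 -0.84]
n 3 shift [-0.003  0.25   0.021] turn [0. 0. 0.] to [ 0.489 -0.31   0.242] margin 0.49 speed 1.2 q [-0.95  0.63  0.88  0.4   2.11 -0.82]
n 2 shift [0.008 0.227 0.026] turn [0. 0. 0.] to [ 0.491 -0.256  0.249] margin 0.72 speed 0.73 q [-0.89  0.56  0.99  0.42  2.05 -0.79]
n 2 shift [ 0.007  0.199 -0.033] turn [0. 0. 0.] to [ 0.492 -0.208  0.241] margin 0.83 speed 0.69 q [-0.84  0.51  1.1   0.43  1.98 -0.76]
n 2 shift [ 0.006  0.183 -0.083] turn [0. 0. 0.] to [ 0.494 -0.164  0.221] margin 0.92 speed 0.69 q [-0.79  0.48  1.21  0.44  1.88 -0.75]
n 2 shift [ 0.005  0.156 -0.128] turn [0. 0. 0.] to [ 0.495 -0.127  0.19 ] margin 1.02 speed 0.66 q [-0.74  0.47  1.32  0.45  1.77 -0.75]
n 2 shift [ 0.004  0.117 -0.164] turn [0. 0. 0.] to [ 0.496 -0.099  0.151] margin 1.07 speed 0.71 q [-0.7   0.49  1.41  0.45  1.65 -0.76]
n 2 shift [ 0.002  0.064 -0.163] turn [0. 0. 0.] to [ 0.497 -0.083  0.112] margin 1.0 speed 0.61 q [-0.68  0.53  1.48  0.46  1.55 -0.79]
n 1 shift [ 0.002  0.047 -0.265] turn [0. 0. 0.] to [ 0.497 -0.077  0.08 ] margin 0.96 speed 0.89 q [-0.67  0.57  1.52  0.47  1.48 -0.82]
n 1 shift [ 0.     0.006 -0.135] turn [0. 0. 0.] to [ 0.497 -0.077  0.064] margin 0.94 speed 0.42 q [-0.67  0.59  1.54  0.47  1.44 -0.84]
```

{"op": "apply_moves", "data": {
  "rows": [
    {"fingers": -1, "dx": 0, "dy": -0.09, "dz": 0.24, "ax": 0, "ay": 0, "az": 0},
    {"fingers": -1, "dx": 0, "dy": -0.09, "dz": 0.24, "ax": 0, "ay": 0, "az": 0},
    {"fingers": -1, "dx": -0.015, "dy": -0.24, "dz": 0, "ax": 0, "ay": 0, "az": 0},
    {"fingers": -1, "dx": -0.015, "dy": -0.24, "dz": 0, "ax": 0, "ay": 0, "az": 0},
    {"fingers": -1, "dx": -0.015, "dy": -0.24, "dz": 0, "ax": 0, "ay": 0, "az": 0},
    {"fingers": -1, "dx": -0.015, "dy": -0.24, "dz": 0, "ax": 0, "ay": 0, "az": 0},
    {"fingers": -1, "dx": -0.015, "dy": -0.24, "dz": 0, "ax": 0, "ay": 0, "az": 0},
    {"fingers": -1, "dx": -0.015, "dy": -0.24, "dz": 0, "ax": 0, "ay": 0, "az": 0}
  ]
}}

```text
time_s: 18.22
eef_pos: [0.4911, -0.4065, 0.3204]
eef_rot: [-0.153, 0.688, 0.692, 0.154]
wrist_force: [-0.2, 0.5, 1.0]
grip_width: -0.0002
grasp_force: 0.0
```

{"op": "apply_moves", "data": {
  "rows": [
    {"fingers": -1, "dx": 0, "dy": 0, "dz": -0.18, "ax": 0.028, "ay": 0, "az": 0},
    {"fingers": -1, "dx": 0, "dy": 0, "dz": -0.18, "ax": 0.028, "ay": 0, "az": 0},
    {"fingers": -1, "dx": 0, "dy": 0, "dz": -0.18, "ax": 0.028, "ay": 0, "az": 0},
    {"fingers": -1, "dx": 0, "dy": 0, "dz": -0.18, "ax": 0.028, "ay": 0, "az": 0},
    {"fingers": -1, "dx": 0, "dy": 0, "dz": 0, "ax": 0, "ay": 0, "az": 0}
  ]
}}

```text
time_s: 18.63
eef_pos: [0.4904, -0.4053, 0.2283]
eef_rot: [-0.218, 0.672, 0.674, 0.216]
wrist_force: [0.6, -0.3, -1.4]
grip_width: 0.0001
grasp_force: 0.0
```

{"op": "apply_moves", "data": {
  "rows": [
    {"fingers": -1, "dx": 0, "dy": 0.2, "dz": 0, "ax": 0, "ay": 0, "az": 0},
    {"fingers": -1, "dx": 0, "dy": 0.2, "dz": 0, "ax": 0, "ay": 0, "az": 0},
    {"fingers": -1, "dx": 0, "dy": 0.15, "dz": 0.01, "ax": 0, "ay": 0, "az": 0},
    {"fingers": -1, "dx": 0, "dy": 0.15, "dz": 0.02, "ax": 0, "ay": 0, "az": 0},
    {"fingers": -1, "dx": 0, "dy": 0.15, "dz": 0.02, "ax": 0, "ay": 0, "az": 0},
    {"fingers": -1, "dx": 0.005, "dy": 0.15, "dz": 0.02, "ax": 0, "ay": 0, "az": 0}
  ]
}}

```text
time_s: 19.13
eef_pos: [0.4923, -0.2847, 0.2443]
eef_rot: [-0.211, 0.673, 0.677, 0.213]
wrist_force: [1.5, -3.6, 2.7]
grip_width: -0.0004
grasp_force: 1.5
```

Contact at about 4 N, so the lid is moving. I'll follow the arc.

{"op": "apply_moves", "data": {
  "rows": [
    {"fingers": -1, "dx": 0.004, "dy": 0.15, "dz": 0.015, "ax": 0, "ay": 0, "az": 0},
    {"fingers": -1, "dx": 0.004, "dy": 0.15, "dz": 0, "ax": 0, "ay": 0, "az": 0},
    {"fingers": -1, "dx": 0.004, "dy": 0.15, "dz": -0.02, "ax": 0, "ay": 0, "az": 0},
    {"fingers": -1, "dx": 0.004, "dy": 0.14, "dz": -0.03, "ax": 0, "ay": 0, "az": 0},
    {"fingers": -1, "dx": 0.004, "dy": 0.13, "dz": -0.04, "ax": 0, "ay": 0, "az": 0},
    {"fingers": -1, "dx": 0.004, "dy": 0.125, "dz": -0.055, "ax": 0, "ay": 0, "az": 0},
    {"fingers": -1, "dx": 0.004, "dy": 0.12, "dz": -0.06, "ax": 0, "ay": 0, "az": 0}
  ]
}}

```text
time_s: 19.72
eef_pos: [0.4961, -0.1688, 0.2215]
eef_rot: [-0.21, 0.672, 0.677, 0.213]
wrist_force: [0.2, -1.1, 2.9]
grip_width: -0.0002
grasp_force: 1.0
```

```bash
python3 - <<'E'
from chain import *
o=bot.get_obs();print(o["wrist_force"].round(1),o["eef_pos"])
d=W_(90,55,0,-1)[1]
chain([(face(a,.185)-[.04,0,0]+.014*d,90,55,-1) for a in(55,40,25,12,2)])
E
```

```text
[ 0.2 -1.1  2.9] [ 0.49610802 -0.16884207  0.22152942]
n 1 shift [-0.02   0.04  -0.006] turn [ 0.0012  0.0039 -0.0033] to [ 0.494 -0.164  0.221] margin 0.97 speed 0.16 q [-0.79  0.48  1.21  0.44  1.88 -0.75]
n 2 shift [ 0.005  0.156 -0.128] turn [0. 0. 0.] to [ 0.495 -0.127  0.19 ] margin 1.02 speed 0.66 q [-0.74  0.47  1.32  0.45  1.77 -0.75]
n 2 shift [ 0.004  0.117 -0.164] turn [0. 0. 0.] to [ 0.496 -0.099  0.151] margin 1.07 speed 0.71 q [-0.7   0.49  1.41  0.45  1.65 -0.76]
n 2 shift [ 0.002  0.064 -0.163] turn [0. 0. 0.] to [ 0.497 -0.083  0.112] margin 1.0 speed 0.61 q [-0.68  0.53  1.48  0.46  1.55 -0.79]
n 1 shift [ 0.002  0.047 -0.265] turn [0. 0. 0.] to [ 0.497 -0.077  0.08 ] margin 0.96 speed 0.89 q [-0.67  0.57  1.52  0.47  1.48 -0.82]
```

{"op": "apply_moves", "data": {
  "rows": [
    {"fingers": -1, "dx": 0, "dy": 0.11, "dz": -0.075, "ax": 0, "ay": 0, "az": 0},
    {"fingers": -1, "dx": 0, "dy": 0.11, "dz": -0.085, "ax": 0, "ay": 0, "az": 0},
    {"fingers": -1, "dx": 0, "dy": 0.1, "dz": -0.095, "ax": 0, "ay": 0, "az": 0},
    {"fingers": -1, "dx": 0, "dy": 0.08, "dz": -0.105, "ax": 0, "ay": 0, "az": 0},
    {"fingers": -1, "dx": 0, "dy": 0.075, "dz": -0.11, "ax": 0, "ay": 0, "az": 0},
    {"fingers": -1, "dx": 0, "dy": 0.07, "dz": -0.11, "ax": 0, "ay": 0, "az": 0},
    {"fingers": -1, "dx": 0, "dy": 0.045, "dz": -0.12, "ax": 0, "ay": 0, "az": 0},
    {"fingers": -1, "dx": 0, "dy": 0.04, "dz": -0.12, "ax": 0, "ay": 0, "az": 0}
  ]
}}

```text
time_s: 20.38
eef_pos: [0.4964, -0.0935, 0.1225]
eef_rot: [-0.211, 0.672, 0.677, 0.214]
wrist_force: [-0.1, 0.7, 1.6]
grip_width: -0.0003
grasp_force: 0.7
```

{"op": "apply_moves", "data": {
  "rows": [
    {"fingers": -1, "dx": 0, "dy": 0.03, "dz": -0.08, "ax": 0, "ay": 0, "az": 0},
    {"fingers": -1, "dx": 0, "dy": 0.02, "dz": -0.06, "ax": 0, "ay": 0, "az": 0},
    {"fingers": -1, "dx": 0, "dy": 0, "dz": 0, "ax": 0, "ay": 0, "az": 0}
  ]
}}

```text
time_s: 20.63
eef_pos: [0.4955, -0.0871, 0.1043]
eef_rot: [-0.213, 0.672, 0.676, 0.214]
wrist_force: [-0.1, 0.2, -0.1]
grip_width: 0.0001
grasp_force: 0.0
```

{"op": "apply_moves", "data": {
  "rows": [
    {"fingers": -1, "dx": 0, "dy": 0.01, "dz": -0.06, "ax": 0, "ay": 0, "az": 0},
    {"fingers": -1, "dx": 0, "dy": 0.01, "dz": -0.06, "ax": 0, "ay": 0, "az": 0},
    {"fingers": -1, "dx": 0, "dy": 0, "dz": -0.05, "ax": 0, "ay": 0, "az": 0},
    {"fingers": -1, "dx": 0, "dy": 0, "dz": -0.03, "ax": 0, "ay": 0, "az": 0},
    {"fingers": -1, "dx": 0, "dy": 0, "dz": 0, "ax": 0, "ay": 0, "az": 0}
  ]
}}

```text
time_s: 21.05
eef_pos: [0.4953, -0.0849, 0.08]
eef_rot: [-0.213, 0.672, 0.676, 0.214]
wrist_force: [-0.3, 0.1, -0.5]
grip_width: 0.0
grasp_force: 0.0
```

{"op": "apply_moves", "data": {
  "rows": [
    {"fingers": -1, "dx": 0, "dy": 0, "dz": -0.02, "ax": 0, "ay": 0, "az": 0},
    {"fingers": -1, "dx": 0, "dy": 0, "dz": -0.01, "ax": 0, "ay": 0, "az": 0},
    {"fingers": -1, "dx": 0, "dy": 0, "dz": 0, "ax": 0, "ay": 0, "az": 0}
  ]
}}

```text
time_s: 21.3
eef_pos: [0.4955, -0.085, 0.077]
eef_rot: [-0.213, 0.672, 0.676, 0.214]
wrist_force: [-0.3, -0.1, -0.4]
grip_width: -0.0
grasp_force: 0.0
```

{"op": "apply_moves", "data": {
  "rows": [
    {"fingers": -1, "dx": 0, "dy": 0, "dz": -0.015, "ax": 0, "ay": 0, "az": 0},
    {"fingers": -1, "dx": 0, "dy": 0, "dz": -0.015, "ax": 0, "ay": 0, "az": 0}
  ]
}}

```text
time_s: 21.47
eef_pos: [0.4956, -0.0849, 0.0736]
eef_rot: [-0.212, 0.672, 0.676, 0.214]
wrist_force: [0.3, 1.0, 0.1]
grip_width: -0.0003
grasp_force: 0.5
```

```bash
python3 - <<'E'
from chain import *
from h import *
f={n:bot.read_camera(n) for n in("top","side")}; pickle.dump(f,open("c3.pkl","wb"))
P3=lambda x,a,r=.21,t=.01:np.r_[ce,.075]+Rz.apply([x,-.105+r*np.cos(a)-t*np.sin(a),r*np.sin(a)+t*np.cos(a)])
S=f["side"]; g=S["frame"].astype(int).sum(2)
for a in(0,2,4,8):
    print(a,proj(S,P3(.115,np.radians(a))).round(1),proj(S,P3(-.115,np.radians(a))).round(1))
for x in(.115,.1,-.115):   # brightness along a vertical column through the far edge
    u,v=proj(S,P3(x,0)); print(x,round(v,1),g[int(v)-25:int(v)+12,int(round(u))].tolist())
E
```

```text
0 [337.4 243.7] [253.8 260.2]
2 [337.5 241.6] [253.6 258. ]
4 [337.7 239.4] [253.5 255.8]
8 [338.3 235.3] [253.4 251.6]
0.115 243.7 [607, 603, 598, 599, 589, 581, 573, 578, 575, 581, 578, 577, 577, 578, 577, 569, 492, 360, 310, 315, 325, 325, 369, 385, 451, 473, 475, 479, 471, 471, 475, 476, 481, 473, 475, 470, 471]
0.1 244.8 [362, 538, 549, 543, 566, 526, 497, 500, 498, 494, 491, 495, 499, 500, 506, 511, 466, 379, 327, 327, 536, 555, 489, 472, 475, 477, 478, 480, 470, 467, 475, 481, 481, 481, 480, 473, 474]
-0.115 260.2 [610, 614, 614, 614, 615, 617, 620, 624, 628, 631, 628, 621, 612, 599, 595, 436, 337, 331, 337, 439, 569, 605, 604, 607, 605, 604, 602, 605, 603, 606, 535, 521, 513, 542, 580, 608, 654]
```

The lid is still a few degrees open, so I'll keep pressing until the force rises.

{"op": "apply_moves", "data": {
  "rows": [
    {"fingers": -1, "dx": 0, "dy": 0, "dz": -0.02, "ax": 0, "ay": 0, "az": 0},
    {"fingers": -1, "dx": 0, "dy": 0, "dz": -0.02, "ax": 0, "ay": 0, "az": 0},
    {"fingers": -1, "dx": 0, "dy": 0, "dz": -0.02, "ax": 0, "ay": 0, "az": 0}
  ]
}}

```text
time_s: 21.82
eef_pos: [0.4955, -0.0848, 0.0661]
eef_rot: [-0.213, 0.672, 0.676, 0.214]
wrist_force: [0.0, 0.9, 1.5]
grip_width: -0.0004
grasp_force: 0.5
```

{"op": "apply_moves", "data": {
  "rows": [
    {"fingers": -1, "dx": 0, "dy": 0, "dz": -0.015, "ax": 0, "ay": 0, "az": 0},
    {"fingers": -1, "dx": 0, "dy": 0, "dz": -0.015, "ax": 0, "ay": 0, "az": 0}
  ]
}}

```text
time_s: 21.98
eef_pos: [0.4955, -0.0848, 0.0625]
eef_rot: [-0.213, 0.672, 0.676, 0.214]
wrist_force: [0.6, 1.1, 0.8]
grip_width: -0.0003
grasp_force: 0.5
```

{"op": "apply_moves", "data": {
  "rows": [
    {"fingers": -1, "dx": 0, "dy": 0, "dz": -0.015, "ax": 0, "ay": 0, "az": 0},
    {"fingers": -1, "dx": 0, "dy": 0, "dz": -0.015, "ax": 0, "ay": 0, "az": 0}
  ]
}}

```text
time_s: 22.15
eef_pos: [0.4956, -0.0847, 0.06]
eef_rot: [-0.213, 0.672, 0.676, 0.214]
wrist_force: [-3.9, -1.7, 25.7]
grip_width: 0.0001
grasp_force: 12.5
```

{"op": "apply_moves", "data": {
  "rows": [
    {"fingers": -1, "dx": 0, "dy": 0, "dz": -0.012, "ax": 0, "ay": 0, "az": 0},
    {"fingers": -1, "dx": 0, "dy": 0, "dz": -0.012, "ax": 0, "ay": 0, "az": 0}
  ]
}}

```text
time_s: 22.32
eef_pos: [0.4958, -0.0846, 0.0596]
eef_rot: [-0.213, 0.671, 0.676, 0.215]
wrist_force: [-9.8, -4.0, 45.8]
grip_width: -0.0001
grasp_force: 22.9
```

```bash
python3 - <<'E'
from chain import *
from h import *
S=bot.read_camera("side"); g=S["frame"].astype(int).sum(2); g0=pickle.load(open("c3.pkl","rb"))["side"]["frame"].astype(int).sum(2)
P3=lambda x,a,r=.21,t=.01:np.r_[ce,.075]+Rz.apply([x,-.105+r*np.cos(a)-t*np.sin(a),r*np.sin(a)+t*np.cos(a)])
for x in(.1,-.1,-.115):
    u,v=proj(S,P3(x,0)); u=int(round(u)); v=int(v); print(x,v,g0[v-14:v+8,u].tolist(),g[v-14:v+8,u].tolist())
E
```

```text
0.1 244 [495, 499, 500, 506, 511, 466, 379, 327, 327, 536, 555, 489, 472, 475, 477, 478, 480, 470, 467, 475, 481, 481] [497, 500, 504, 510, 513, 468, 375, 333, 329, 536, 598, 602, 603, 605, 616, 579, 484, 460, 464, 624, 678, 543]
-0.1 259 [604, 603, 609, 606, 610, 457, 353, 349, 357, 616, 733, 746, 745, 745, 740, 740, 739, 739, 703, 684, 698, 573] [599, 606, 608, 609, 610, 459, 356, 350, 359, 361, 354, 363, 352, 349, 501, 721, 745, 745, 741, 739, 740, 738]
-0.115 260 [621, 612, 599, 595, 436, 337, 331, 337, 439, 569, 605, 604, 607, 605, 604, 602, 605, 603, 606, 535, 521, 513] [622, 612, 599, 600, 442, 335, 329, 336, 337, 341, 343, 343, 345, 436, 567, 599, 598, 597, 599, 596, 596, 598]
```

The lid hit its stop and the edge now sits at the 0° rows. Retracting straight up.

{"op": "apply_moves", "data": {
  "rows": [
    {"fingers": -1, "dx": 0, "dy": 0, "dz": 0.1, "ax": 0, "ay": 0, "az": 0},
    {"fingers": -1, "dx": 0, "dy": 0, "dz": 0.25, "ax": 0, "ay": 0, "az": 0},
    {"fingers": -1, "dx": 0, "dy": 0, "dz": 0.25, "ax": 0, "ay": 0, "az": 0},
    {"fingers": -1, "dx": 0, "dy": 0, "dz": 0.25, "ax": 0, "ay": 0, "az": 0},
    {"fingers": -1, "dx": 0, "dy": 0, "dz": 0.25, "ax": 0, "ay": 0, "az": 0},
    {"fingers": -1, "dx": 0, "dy": 0, "dz": 0, "ax": 0, "ay": 0, "az": 0},
    {"fingers": -1, "dx": 0, "dy": 0, "dz": 0, "ax": 0, "ay": 0, "az": 0}
  ]
}}

```text
time_s: 22.95
eef_pos: [0.4959, -0.0853, 0.189]
eef_rot: [-0.211, 0.672, 0.677, 0.214]
wrist_force: [-0.9, 0.8, -0.8]
grip_width: 0.0002
grasp_force: 0.0
```

```bash
python3 - <<'E'
from chain import *
from h import *
S=bot.read_camera("side"); g=S["frame"].astype(int).sum(2); g0=pickle.load(open("c1.pkl","rb"))["side"]["frame"].astype(int).sum(2)
P3=lambda x,a,r=.21,t=.01:np.r_[ce,.075]+Rz.apply([x,-.105+r*np.cos(a)-t*np.sin(a),r*np.sin(a)+t*np.cos(a)])
for x in(-.1,-.115):
    u,v=proj(S,P3(x,0)); u=int(round(u)); v=int(v); print(x,v,g[v-14:v+8,u].tolist())
u,v=proj(S,[.612,.1735,.045]).astype(int); print("cup",g0[v-3:v+4,u-14:u+15:4].tolist()[::3],g[v-3:v+4,u-14:u+15:4].tolist()[::3])
print(bot.get_obs()["wrist_force"])
E
```

```text
-0.1 259 [594, 597, 602, 449, 339, 344, 346, 347, 353, 350, 351, 349, 344, 343, 453, 643, 685, 685, 678, 672, 672, 672]
-0.115 260 [610, 606, 441, 327, 321, 324, 326, 330, 328, 327, 336, 335, 340, 433, 553, 558, 506, 492, 491, 492, 490, 490]
cup [[337, 322, 343, 298, 255, 262, 249, 322], [344, 322, 346, 306, 263, 270, 259, 335], [332, 340, 348, 302, 258, 264, 260, 344]] [[48, 50, 39, 44, 53, 231, 256, 582], [98, 57, 46, 92, 160, 265, 330, 594], [595, 410, 184, 177, 252, 259, 381, 599]]
[ 0.23524774  0.4008943  -0.68967565]
```

```bash
python3 -c "
from cell import bot
print(bot.finish_job())"
```

```text
the job is handed in; nothing more can be done
None
```

The job is handed in with the knobs in the compartment beside the red pedal, the empty cup upright on the coaster and the lid shut; the last shutting push briefly read about 46 N at the wrist, through the fingertips.

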